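# Load the wide specimen pot into a sample changer

### The job

Slide the shutter of the sample changer fully open, then turn the carousel by its knob until the wide well stands in the middle of the loading window. Set the wide specimen pot down gently in that well, upright and right down on its floor, then slide the shutter fully closed over it. Keep the pot upright all the way and leave the narrow pot and the tape roll where they are.

Things in the scene. Friction and masses are not known exactly. Their poses are not given: they have to be found in the camera images.
- changer: Sample changer, fixed: round white tub, 284 mm across, 97 mm high. Origin on its axis at table level, z up; its -x axis points, roughly toward the robot, through the middle of the loading window (dark rib outside). A clear hood (top 101 mm up) covers the tub except the window, a sector 57 degrees either side of -x, out to the tub wall (inner radius 133 mm, rim 97 mm up).
- carousel (a joint): Carousel angle about the changer's axis, rad: 0 = wide well in mid-window; grows counter-clockwise from above; starts at 1.3 to 2.5, no stop near. Turns with 0.06 N m, stays where left. Four holders, centres 88 mm from the axis, stand on a platter 28 mm up: wide well, at 90 degrees either side a narrow well (44 mm inside), opposite it a block with three tube holes.
- knob_top (a point): Top of the carousel's knob on the axis, 150 mm above the table. The knob is a black upright bar 16 mm thick, 34 mm high (116 to 150 mm up), reaching 26 mm from the axis at its round nose, 12 mm at the square end; the nose (white line on top) points to the wide well. Axes turn with the carousel: -x along the nose. Nothing round it is higher than 106 mm but the shutter post.
- wide_well (a point): Centre of the floor of the wide well, 28 mm above the table: a white round holder 66 mm inside diameter, 3 mm wall, 22 mm deep (rim 50 mm above the table); it turns with the carousel.
- loading_point (a point): Fixed point in the middle of the loading window, 88 mm from the axis, 28 mm above the table: where the centre of the wide well's floor must come.
- shutter (a joint): Angle of the grey shutter, a sector plate (top 106 mm above the table) that swings round the changer's axis over the hood, rad: 0 = fully closed over the window (stop); grows counter-clockwise from above; 2.1 = fully open (stop), window free. Starts at 0 to 0.3, stays where left, needs about 1 N at its post.
- shutter_post (a point): Top of the shutter's handle, a round steel post 16 mm thick, 106 to 146 mm above the table (foot flange 24 mm wide, 5 mm high), 115 mm from the changer's axis. Shutter closed: 0.75 rad (43 degrees) round from mid-window toward the changer's +y side; it opens past mid-window to the -y side.
- wide_pot: White lidded specimen pot, an upright cylinder 56 mm in diameter and 62 mm high (lid the upper 18 mm), about 90 g. Origin at the centre of its underside, z up its axis. The wider of the two pots. It may stand at either of two places left of the changer.
- narrow_pot: Bystander: pot of the same height and make, 38 mm in diameter. Origin at the centre of its underside. Not to be moved.
- paper_tape: Bystander: white roll of paper tape lying flat, 48 mm in diameter, 25 mm high, near the front edge. Origin at the centre of its underside. Not to be moved.
There are look-alikes about, which are no part of the job. What is shaped like the wide_pot but red is not meant.

How it is judged:
By the outcome, as a careful person would: the job done as asked, in the order asked, and still so for the second after the job is handed in, with the robot touching nothing.
It also fails if it takes over 72 s, if anything falls off the work surface, if the arm or the gripper's body presses on something with over 40 N, if the wrist force passes 120 N, or if a joint passes its speed limit or range.

### The arm

A 6-joint arm with a two-finger parallel gripper is mounted at the origin on a cart in front of the work surface, level with it; the furniture and walls round the work are solid. World frame = base frame: x ahead of the robot, y to its left, z up, the work surface at z = 0. Lengths are in m, angles in rad, forces in N, time in s.
With the tool pointing down it reaches from about 0.35 to 0.85 m from the base axis. Payload 8.1 kg.
Tool frame: the origin (TCP) lies at the very end of the fingers, on their centre line; the grasp point (between the pads) lies 19 mm behind it; z points along the fingers, y is the direction in which the jaws open and shut (so a half turn about z gives the same grasp; the last joint's range is limited). The gripper opens to 93 mm and grips with 3 to 60 N. Pads are 15 mm wide; open, the fingers measure 128 mm over their backs; the gripper's body (75 mm by 188 mm) begins 65 mm behind the grasp point.
Start: joints at [-1.196, 0.13, 1.488, -0, 1.523, -0.085], TCP at [0.266, -0.538, 0.191] pointing down, gripper open.
Joint ranges: [-2.96, 2.96], [-0.89, 2.26], [0.02, 2.5], [-1.34, 4.48], [0, 2.73], [-2.66, 2.66]. Speed limits (rad/s): [2.39, 2.39, 2.79, 3.14, 3.14, 3.14].

### API

Orientations are given as a rotation vector (axis times angle).
In Python, from plant import read_state, read_camera, close_job gives the robot as it stands.
- The arm moves only by the tool jog_arm, never from a script. Its argument "motion" is one flat list of numbers, 7 for each row, row after row: the opening, from 0 (shut) to 1 (fully open), then the shift along the tool's x, y, z scaled (see below), then the turn, a rotation vector about the tool's x, y, z scaled (see below). A call has 1 to 8 rows; each row is the pose to reach, as a shift and turn from the pose measured when the call began, along the tool's axes at that moment; what a row does not reach only later rows make up. The controller multiplies each number of a shift by 0.5 m and each number of a turn by 90 degrees. A row lasts 1/10 s, in which the tool goes at most 50 mm and 8.59 degrees, less where a joint would pass 70% of its speed; a pose out of reach is approached as far as the arm can. A call with a number of a shift or a turn outside -1 to 1 is refused whole. A call with a gripper value outside its range is refused whole. The fingers move at their own pace and stop on an object; "grip_force" is the grip in N (left out, the last holds). Time passes only in rows, so rows that repeat a pose let the fingers close. It gives the time, the measured TCP pose, the force and the opening at its end, in the units of the state.
- read_state(): the state, without advancing time (a new reading comes with each control period).
- read_camera(name): name is "side" or "top" or "wrist"; returns a dict with "frame" (400x640x3 uint8, red, green, blue), "vertical_fov" (degrees; the focal length in pixels is half the picture's height over the tangent of half this angle, whatever the lens; pixels are square), "cx", "cy" (the principal point, pixels), "world_from_camera" (4x4, takes a point from camera to world coordinates); the wrist camera has in their place "hand_eye" (4x4, takes a point from camera to tool coordinates, whose origin is the TCP and whose axes are the flange's). Camera axes: x right, y down, z forward; pixel columns grow to the right and rows downward; lengths in m; the calibration is good to about 2 mm. A picture is of the moment at which its call begins: read the wrist's pose just before it. There is no depth.
- close_job(): hands the job in, once; it reports no verdict.
The state is a dict: "t": time; "q": joint angles; "dq": joint speeds; "joint_torque": joint torques, N m; "tool_pos": TCP position; "orientation": TCP orientation; "force": force on the tool from outside, world axes, zero at the start; "wrist_torque": the same for the moment, N m; "opening": finger opening in m.
Only numpy, scipy, OpenCV 4.12 (cv2) and the standard library are available. Lean on these libraries where they do the work, as an engineer would, in place of code of your own. Each camera call takes 0.05 s, during which the arm holds its last target.

## Working session

There is one attempt and no reset: what is moved stays moved. The work goes in short steps, Python scripts to look and compute and a tool call to move; the robot and the scene stay as the last step left them, time stands still between calls to the robot, and variables do not carry over. Pictures are saved under pics/ and viewed, and the job is handed in when it is done.

Besides the shell and the picture viewer there is one more tool, called after ">>>" by a JSON object that holds its "op" and its "data", one argument or row to a line. jog_arm: Moves the arm, as the interface text tells. Its arguments: {"type":"object","properties":{"motion":{"type":"array","items":{"type":"number"}},"grip_force":{"type":"number"}},"required":["motion"]}

```bash
ls; mkdir -p pics
python3 - <<'E'
from plant import *
import cv2
s=read_state(); print(s)
for n in ["side","top","wrist"]:
    c=read_camera(n); cv2.imwrite(f"pics/{n}0.png",c["frame"][:,:,::-1])
    print(n,{k:v for k,v in c.items() if k!="frame"})
E
```

```text
pics
{'t': 0.0, 'q': array([-1.19641562e+00,  1.31176248e-01,  1.48928293e+00, -4.85131510e-07,
        1.52298092e+00, -8.54168397e-02]), 'dq': array([ 0.00074604,  0.00117229, -0.00131721, -0.00109389, -0.00063167,
       -0.00145943]), 'joint_torque': array([-1.48971944e-04, -5.59847367e+01, -4.91757023e+01,  7.66840624e-02,
        3.58796166e-02, -1.85008685e-04]), 'tool_pos': array([ 0.26604325, -0.53710094,  0.18967647]), 'orientation': array([-3.05715562e+00, -7.15486307e-01,  4.18332720e-04]), 'force': array([ 0.24020777, -0.52139018,  0.16270391]), 'wrist_torque': array([-0.06274149,  0.0315038 ,  0.04675889]), 'opening': 0.09309158986818022}
side {'vertical_fov': 52.49466106365844, 'cx': 327.0051748449591, 'cy': 206.3710966601758, 'world_from_camera': array([[ 9.99955535e-01,  3.92380941e-03, -8.57506818e-03,
         4.60818735e-01],
       [ 9.42983382e-03, -4.23716807e-01,  9.05745630e-01,
        -5.05216017e-01],
       [-7.94272830e-05, -9.05786217e-01, -4.23734967e-01,
         4.86647028e-01],
       [ 0.00000000e+00,  0.00000000e+00,  0.00000000e+00,
         1.00000000e+00]])}
top {'vertical_fov': 52.01113151175657, 'cx': 321.2867047108062, 'cy': 197.91094983932055, 'world_from_camera': array([[ 0.01637374, -0.98230022,  0.18659628,  0.30427379],
       [-0.99985039, -0.0171266 , -0.00242326,  0.29744235],
       [ 0.00557613, -0.18652869, -0.98243369,  1.04258628],
       [ 0.        ,  0.        ,  0.        ,  1.        ]])}
wrist {'vertical_fov': 70.18335215793994, 'cx': 319.0819743765459, 'cy': 203.83751840973963, 'hand_eye': array([[-5.10717048e-04, -9.70901463e-01, -2.39478784e-01,
         6.59327069e-02],
       [ 9.99999395e-01, -2.62545781e-04, -1.06819758e-03,
        -2.92856532e-05],
       [ 9.74240448e-04, -2.39479184e-01,  9.70901010e-01,
        -1.94943027e-01],
       [ 0.00000000e+00,  0.00000000e+00,  0.00000000e+00,
         1.00000000e+00]])}
```

View pics/top0.png

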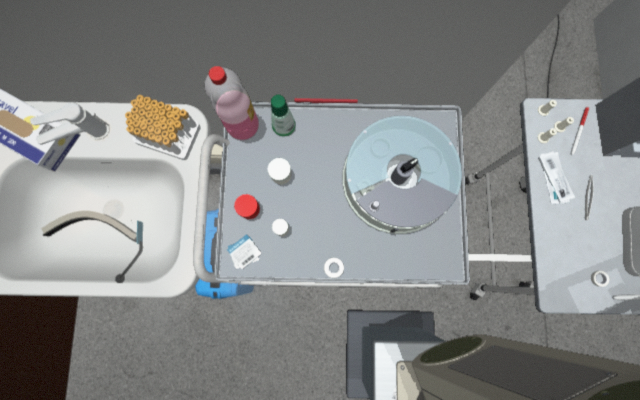

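View pics/side0.png

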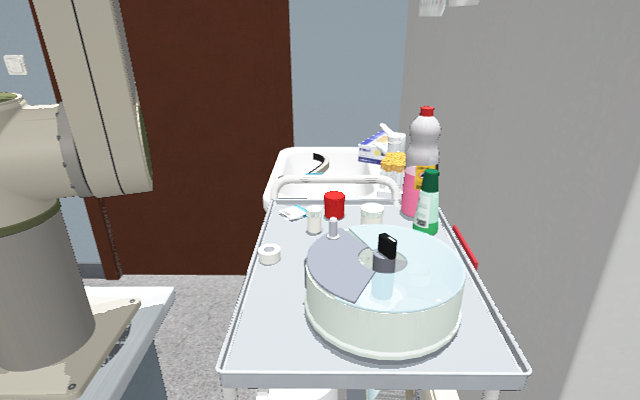

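View pics/wrist0.png

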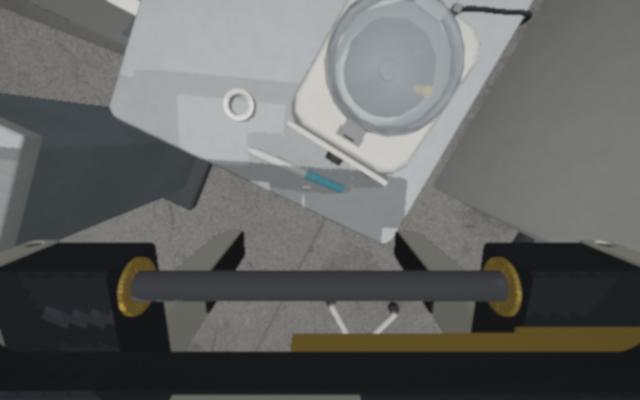

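```bash
cat > h.py <<'E'
import numpy as np, cv2
from plant import *
from scipy.spatial.transform import Rotation as R
def K(c):
    f=c["frame"].shape[0]/2/np.tan(np.radians(c["vertical_fov"])/2); return f,c["cx"],c["cy"]
def T(c,s=None):
    if "world_from_camera" in c: return c["world_from_camera"]
    M=np.eye(4); M[:3,:3]=R.from_rotvec(s["orientation"]).as_matrix(); M[:3,3]=s["tool_pos"]
    return M@c["hand_eye"]
def ray(c,u,v,z,s=None):
    f,cx,cy=K(c); M=T(c,s); d=M[:3,:3]@np.array([(u-cx)/f,(v-cy)/f,1]); o=M[:3,3]
    return o+d*(z-o[2])/d[2]
def proj(c,p,s=None):
    f,cx,cy=K(c); q=np.linalg.inv(T(c,s))@np.append(p,1); return np.array([f*q[0]/q[2]+cx,f*q[1]/q[2]+cy])
def tri(c1,p1,c2,p2,s=None):
    A=[];b=[]
    for c,(u,v) in ((c1,p1),(c2,p2)):
        f,cx,cy=K(c);M=T(c,s);d=M[:3,:3]@np.array([(u-cx)/f,(v-cy)/f,1]);d/=np.linalg.norm(d)
        P=np.eye(3)-np.outer(d,d);A.append(P);b.append(P@M[:3,3])
    A=np.vstack(A);b=np.hstack(b);return np.linalg.lstsq(A,b,rcond=None)[0]
def save(c,name,box,k):
    u0,v0,u1,v1=box; im=c["frame"][v0:v1,u0:u1,::-1]
    cv2.imwrite("pics/"+name,cv2.resize(im,None,fx=k,fy=k,interpolation=cv2.INTER_CUBIC))
# motion to target: relative shift in scaled tool axes
def rel(p,rv=None,s=None):
    s=s or read_state(); Rm=R.from_rotvec(s["orientation"])
    d=Rm.inv().apply(np.array(p)-s["tool_pos"])/0.5
    t=np.zeros(3) if rv is None else (Rm.inv()*R.from_rotvec(rv)).as_rotvec()/(np.pi/2)
    return np.round(np.r_[d,t],4)
def down(yaw): # tool down, jaw (y) axis at angle; x axis at angle yaw in world
    c,s=np.cos(yaw),np.sin(yaw)
    return R.from_matrix(np.array([[c,s,0],[s,-c,0],[0,0,-1]]))
def st():
    s=read_state(); m=R.from_rotvec(s["orientation"]).as_matrix()
    print("t",round(s["t"],2),"pos",s["tool_pos"].round(4),"xyaw",round(float(np.arctan2(m[1,0],m[0,0])),4),"z",m[:,2].round(3),"F",s["force"].round(1),"op",round(s["opening"],4),"q",s["q"].round(2)); return s
E
python3 - <<'E'
from h import *
c=read_camera("top"); save(c,"t1.png",(330,110,470,240),5); save(c,"t2.png",(220,140,360,290),4)
c=read_camera("side"); save(c,"s1.png",(250,180,480,360),3.4)
st()
E
```

```text
t 0.25 pos [ 0.2662 -0.5374  0.1902] xyaw 0.4598 z [-0.     0.001 -1.   ] F [ 0.   0.6 -0.1] op 0.0931 q [-1.2   0.13  1.49 -0.    1.52 -0.09]
```

View pics/t1.png

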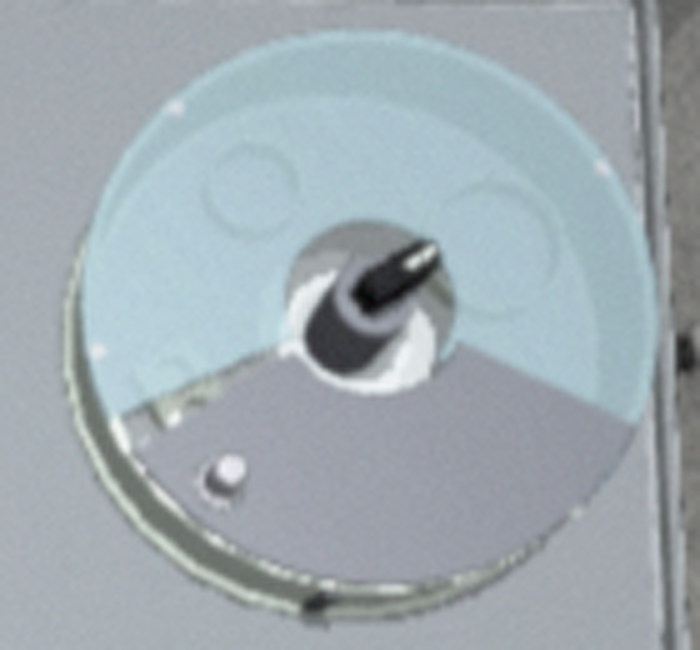

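View pics/t2.png

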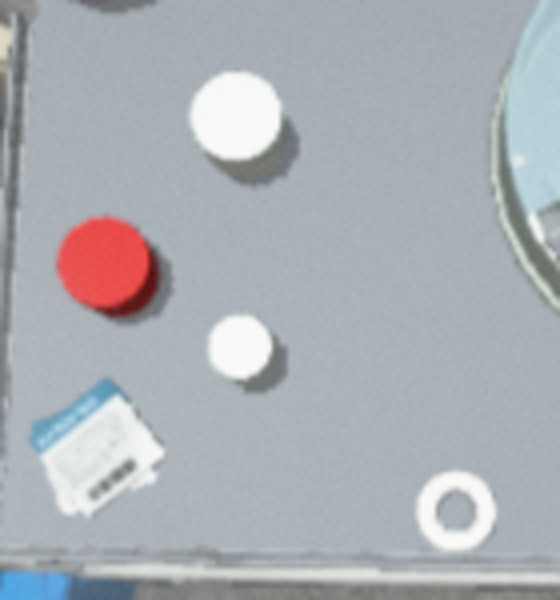

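View pics/s1.png

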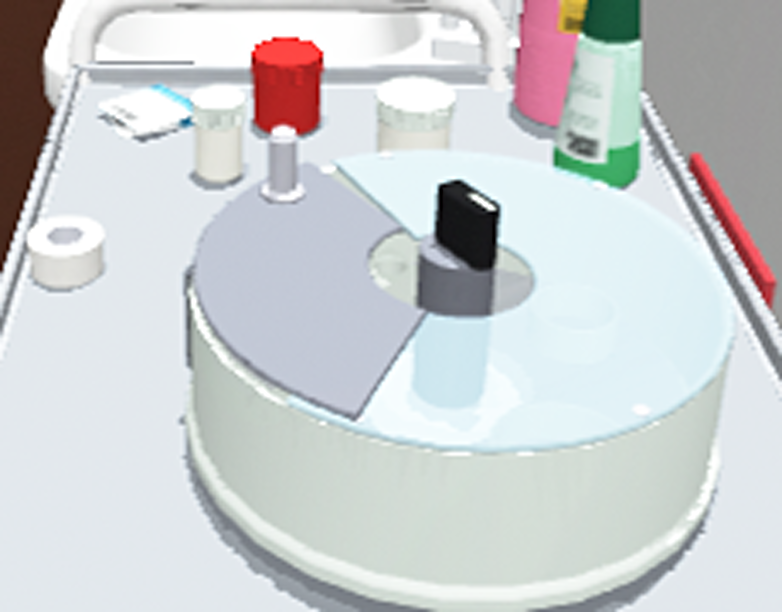

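```bash
cat > m.py <<'E'
from h import *
c=read_camera("top"); d=read_camera("side"); 
t=lambda x,y:(330+x/5-.4,110+y/5-.4)
P=np.array([ray(c,*t(*p),.101)[:2] for p in [(370,30),(82,300),(658,310),(150,122),(595,128),(480,52),(230,66),(635,425)]])
A=np.c_[2*P,np.ones(len(P))]; x=np.linalg.lstsq(A,(P**2).sum(1),rcond=None)[0]
r=np.sqrt(x[2]+x[0]**2+x[1]**2); print("hood",x[:2],r,np.hypot(*(P-x[:2]).T)-r)
sd=lambda x,y:(250+x/3.4-.35,180+y/3.4-.35)
post=tri(c,t(232,466),d,sd(283,131)); print("post",post,ray(c,*t(232,466),.146))
kn=tri(c,t(425,253),d,sd(483,198)); print("knobline",kn,ray(c,*t(410,263),.15),ray(c,*t(432,249),.15))
print("rib",ray(c,*t(318,603),.05),ray(c,*t(318,603),.0),ray(c,*t(318,603),.09))
q=lambda x,y:(220+x/4-.4,140+y/4-.4)
print("wide",ray(c,*q(236,116),.062),"narrow",ray(c,*q(240,347),.062),"tape",ray(c,*q(456,510),.025))
print("red",ray(c,*q(105,263),.062))
E
python3 m.py
```

```text
hood [0.55504517 0.09962671] 0.13629060209310298 [-0.00087987  0.00178999 -0.00106152  0.00028407  0.00343775  0.00022907
 -0.00268285 -0.001211  ]
post [0.46560855 0.17328886 0.1449072 ] [0.46562506 0.17345137 0.146     ]
knobline [0.56332817 0.08649079 0.15229013] [0.55936135 0.09283543 0.15      ] [0.56609169 0.0827205  0.15      ]
rib [0.41597413 0.11892127 0.05      ] [0.42160086 0.10992855 0.        ] [0.41147274 0.12611545 0.09      ]
wide [0.56226681 0.40150983 0.062     ] narrow [0.41926211 0.39398896 0.062     ] tape [0.32565938 0.26196387 0.025     ]
red [0.46898133 0.47754143 0.062     ]
```

```bash
cat >> m.py <<'E'
ax=np.array([.553,.0985])
for n,p,z in [("hoodL",(110,418),.101),("hoodL2",(200,382),.101),("hoodL3",(280,347),.101),("shutR",(635,425),.106),("shutR2",(545,382),.106),("shutR3",(462,343),.106),("shutL",(142,452),.106),("shutL2",(290,352),.106)]:
    w=ray(c,*t(*p),z)[:2]-ax; print(n,w,np.hypot(*w),np.degrees(np.arctan2(w[1],w[0]))%360)
E
python3 m.py|tail -8
```

```text
hoodL [-0.05741159  0.1257609 ] 0.13824577749763986 114.53735118724323
hoodL2 [-0.03939092  0.08345031] 0.0922800046317201 115.2686458533636
hoodL3 [-0.02180854  0.04556513] 0.05051527412141045 115.57686853130608
shutR [-0.05747099 -0.1189335 ] 0.13209122712956595 244.20925931654136
shutR2 [-0.03765605 -0.07763144] 0.08628220038731865 244.12374454814284
shutR3 [-0.01956648 -0.03925612] 0.04386217251269017 243.5068974887527
shutL [-0.07429201  0.11122781] 0.13375697462641153 123.74001673308877
shutL2 [-0.02534136  0.04171303] 0.048807394431815906 121.27937692521543
```

Run:
```python
from h import *
c=read_camera("top"); save(c,"t3.png",(345,185,425,245),9)
c=read_camera("side"); save(c,"s3.png",(295,220,345,320),6)
```

```text
(no output)
```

View pics/t3.png

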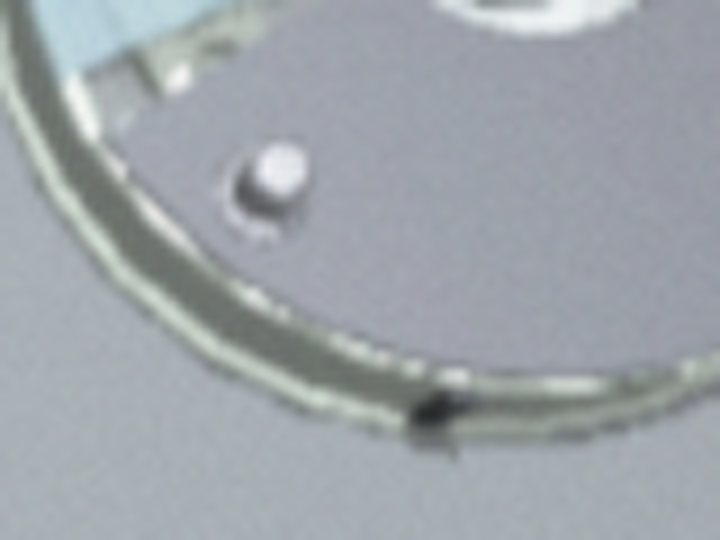

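View pics/s3.png

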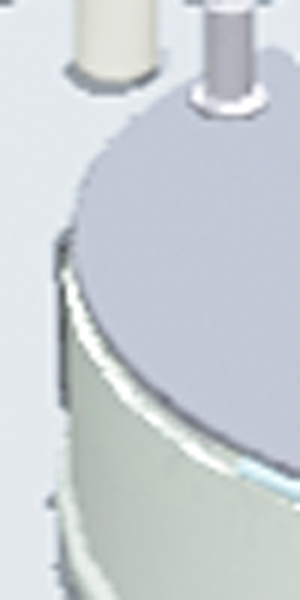

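Run:
```python
from h import *
s=st()
for p,y in [((.35,-.2,.23),0),((.44,.12,.23),-.35)]: print(rel(p,down(y).as_rotvec(),s))
```

```text
t 0.55 pos [ 0.2663 -0.5377  0.1907] xyaw 0.4598 z [-0.  0. -1.] F [-0.3  0.8 -0.2] op 0.093 q [-1.2   0.13  1.49 -0.    1.52 -0.09]
[ 0.4497 -0.5309 -0.0785 -0.      0.      0.2927]
[ 0.895  -1.0246 -0.0785 -0.      0.      0.5155]
```

>>> {"op": "jog_arm", "data": {
  "motion": [1, 0.45, -0.53, -0.08, 0, 0, 0.29, 1, 0.45, -0.53, -0.08, 0, 0, 0.29, 1, 0.45, -0.53, -0.08, 0, 0, 0.29, 1, 0.45, -0.53, -0.08, 0, 0, 0.29, 1, 0.45, -0.53, -0.08, 0, 0, 0.29, 1, 0.45, -0.53, -0.08, 0, 0, 0.29, 1, 0.7, -0.8, -0.08, 0, 0, 0.4, 1, 0.7, -0.8, -0.08, 0, 0, 0.4]
}}

```text
t: 1.35
tool_pos: [0.3641, -0.1587, 0.2279]
orientation: [3.129, -0.273, 0.002]
force: [0.8, -0.2, 0.4]
opening: 0.0929
```

Run:
```python
from h import *
s=st()
for p,y in [((.44,.12,.23),-.35)]: print(rel(p,down(y).as_rotvec(),s))
```

```text
t 1.35 pos [ 0.3641 -0.1587  0.2279] xyaw -0.1739 z [ 0.001 -0.001 -1.   ] F [ 0.8 -0.2  0.4] op 0.0929 q [-0.54 -0.46  1.95 -0.    1.65  1.2 ]
[ 5.300e-02 -5.753e-01 -4.600e-03  4.000e-04 -1.000e-03  1.121e-01]
```

>>> {"op": "jog_arm", "data": {
  "motion": [0.6, 0.053, -0.57, 0, 0, 0, 0.112, 0.6, 0.053, -0.57, 0, 0, 0, 0.112, 0.6, 0.053, -0.57, 0, 0, 0, 0.112, 0.6, 0.053, -0.57, 0, 0, 0, 0.112, 0.6, 0.053, -0.57, 0, 0, 0, 0.112, 0.6, 0.053, -0.57, 0, 0, 0, 0.112, 0.6, 0.053, -0.57, 0, 0, 0, 0.112, 0.6, 0.053, -0.57, 0, 0, 0, 0.112]
}}

```text
t: 2.15
tool_pos: [0.4393, 0.1183, 0.2275]
orientation: [3.093, -0.542, 0.002]
force: [-0.5, 0.8, 0.7]
opening: 0.0562
```

Run:
```python
from h import *
s=st()
c=read_camera("wrist"); save(c,"w1.png",(0,0,640,400),1.25)
for n,p in [("post",(.4655,.1734,.146)),("ax",(.553,.0985,.15)),("rib",(.416,.119,.05))]: print(n,proj(c,p,s)*1.25)
print(rel((.4655,.1734,.18),down(-.35).as_rotvec(),s))
```

```text
t 2.15 pos [0.4393 0.1183 0.2275] xyaw -0.3467 z [ 0.001 -0.002 -1.   ] F [-0.5  0.8  0.7] op 0.0562 q [ 0.15 -0.28  1.82 -0.    1.61  2.07]
post [322.63756137 244.66112988]
ax [370.86156848  97.75313356]
rib [405.72731649 251.28150764]
[ 0.0118 -0.1216  0.0949  0.0007 -0.0008  0.0021]
```

View pics/w1.png

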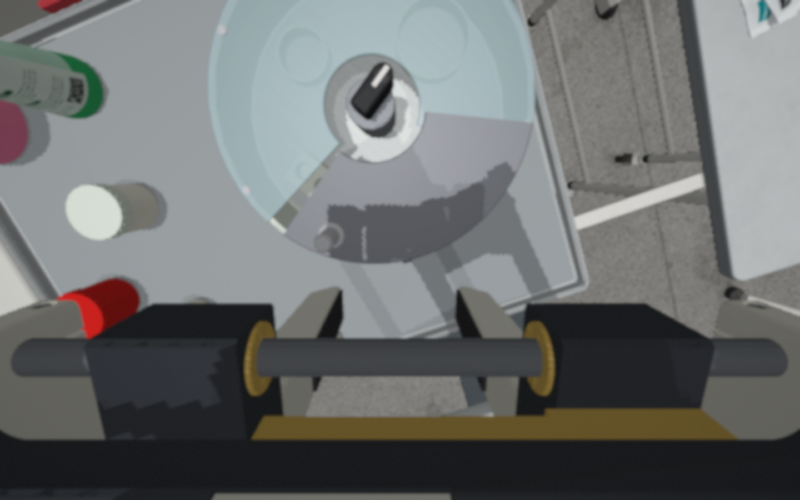

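>>> {"op": "jog_arm", "data": {
  "motion": [0.5, 0.012, -0.122, 0.08, 0, 0, 0, 0.5, 0.012, -0.122, 0.095, 0, 0, 0, 0.5, 0.012, -0.122, 0.095, 0, 0, 0, 0.5, 0.012, -0.122, 0.15, 0, 0, 0, 0.5, 0.012, -0.122, 0.215, 0, 0, 0, 0.5, 0.012, -0.122, 0.215, 0, 0, 0]
}}

```text
t: 2.8
tool_pos: [0.4631, 0.1697, 0.1165]
orientation: [3.089, -0.548, -0.007]
force: [-1.7, 0.1, 0.1]
opening: 0.0466
```

Run:
```python
from h import *
s=st()
c=read_camera("wrist"); save(c,"w2.png",(0,0,640,400),1.25)
```

```text
t 2.8 pos [0.4631 0.1697 0.1165] xyaw -0.351 z [-0.005 -0.004 -1.   ] F [-1.7  0.1  0.1] op 0.0466 q [ 0.25 -0.11  1.86 -0.    1.39  2.17]
```

View pics/w2.png

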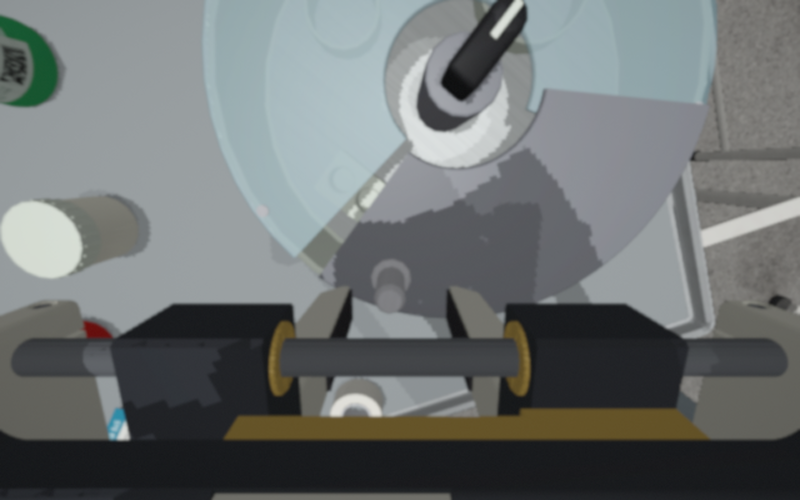

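>>> {"op": "jog_arm", "data": {
  "motion": [0.3, 0.002, -0.008, -0.005, 0, 0, 0, 0.1, 0.002, -0.008, -0.005, 0, 0, 0, 0, 0.002, -0.008, -0.005, 0, 0, 0, 0, 0.002, -0.008, -0.005, 0, 0, 0, 0, 0.002, -0.008, -0.005, 0, 0, 0],
  "grip_force": 10
}}

```text
t: 3.35
tool_pos: [0.467, 0.1738, 0.1221]
orientation: [3.09, -0.547, -0.002]
force: [-0.0, -0.9, -0.7]
opening: 0.0109
```

```bash
cat > arc.py <<'E'
from h import *
import sys
# rows following arc: post radius .115 about ax; from current angle by total d in n rows; yaw change dy
def arc(ax,r,phis,yaws,z,s):
    for ph,y in zip(phis,yaws):
        p=(ax[0]+r*np.cos(ph),ax[1]+r*np.sin(ph),z); print(np.round(np.degrees(ph),1),rel(p,down(y).as_rotvec(),s).round(3).tolist())
E
python3 - <<'E'
from arc import *
s=st(); ax=np.array([.553,.0985]); w=s["tool_pos"][:2]-ax; print(np.hypot(*w),np.degrees(np.arctan2(w[1],w[0])))
ph0=np.arctan2(w[1],w[0])
arc(ax,.115,ph0+np.radians(5*np.arange(1,9)),-.35+np.radians(4*np.arange(1,9)),.119,s)
E
```

```text
t 3.35 pos [0.467  0.1738 0.1221] xyaw -0.3506 z [-0.002 -0.003 -1.   ] F [-0.  -0.9 -0.7] op 0.0109 q [ 0.26 -0.1   1.85 -0.    1.4   2.18]
0.11429007390522426 138.78074485305234
143.8 [-0.008, 0.018, 0.006, 0.002, 0.001, -0.045]
148.8 [-0.012, 0.038, 0.006, 0.002, 0.001, -0.089]
153.8 [-0.016, 0.058, 0.006, 0.002, 0.001, -0.134]
158.8 [-0.017, 0.078, 0.006, 0.002, 0.001, -0.178]
163.8 [-0.016, 0.098, 0.006, 0.002, 0.001, -0.223]
168.8 [-0.014, 0.118, 0.006, 0.002, 0.001, -0.267]
173.8 [-0.01, 0.138, 0.007, 0.002, 0.001, -0.312]
178.8 [-0.004, 0.157, 0.007, 0.002, 0.001, -0.356]
```

Run:
```python
from h import *
s=st()
c=read_camera("wrist"); save(c,"w3.png",(200,150,440,400),2.4)
d=read_camera("side"); save(d,"s4.png",(220,100,440,300),3)
st()
```

```text
t 3.35 pos [0.467  0.1738 0.1221] xyaw -0.3506 z [-0.002 -0.003 -1.   ] F [-0.  -0.9 -0.7] op 0.0109 q [ 0.26 -0.1   1.85 -0.    1.4   2.18]
t 3.45 pos [0.4668 0.1738 0.1217] xyaw -0.3506 z [-0.002 -0.003 -1.   ] F [0.  0.  0.2] op 0.0037 q [ 0.26 -0.1   1.85 -0.    1.4   2.18]
```

View pics/w3.png

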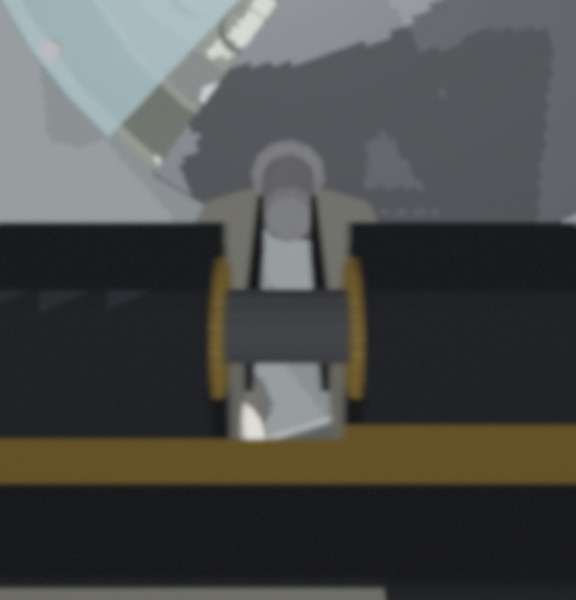

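View pics/s4.png

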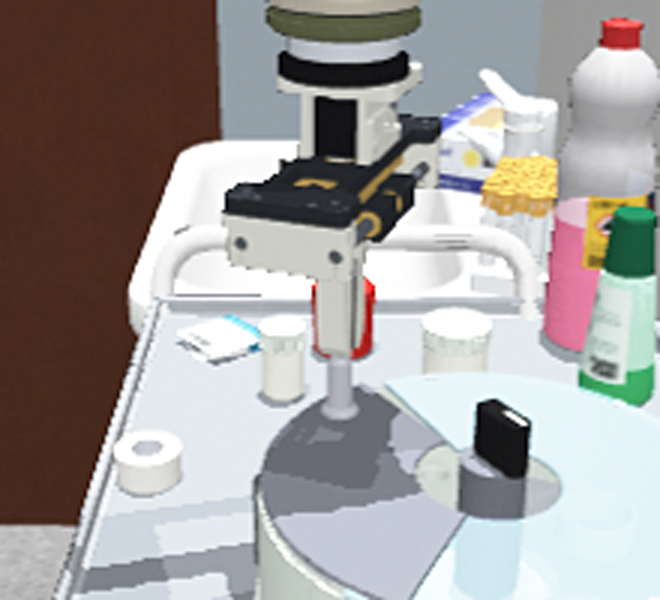

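Run:
```python
from h import *
s=st(); c=read_camera("wrist"); save(c,"w4.png",(200,150,440,400),2.4)
R_=R.from_rotvec(s["orientation"])
for n,p in [("tcp",s["tool_pos"]),("grasp",s["tool_pos"]+[0,0,.019]),("up25",s["tool_pos"]+[0,0,.0245])]: u=proj(c,p,s); print(n,u,(u-[200,150])*2.4)
u=(288/2.4+200,215/2.4+150); w=ray(c,*u,.146,s); print(u,w,R_.inv().apply(w-s["tool_pos"]))
d=read_camera("side");print("side tcp",(proj(d,s["tool_pos"])-[220,100])*3)
```

```text
t 3.45 pos [0.4668 0.1738 0.1217] xyaw -0.3506 z [-0.002 -0.003 -1.   ] F [0.  0.  0.2] op 0.0037 q [ 0.26 -0.1   1.85 -0.    1.4   2.18]
tcp [319.31604847 227.66595255] [286.35851632 186.39828613]
grasp [319.41720068 237.01842136] [286.60128164 208.84421126]
up25 [319.45032134 240.08073605] [286.68077122 216.19376651]
(320.0, 239.58333333333334) [0.46693101 0.17334467 0.146     ] [ 0.00022795  0.00043838 -0.02429885]
side tcp [340.65506542 386.93339599]
```

View pics/w4.png

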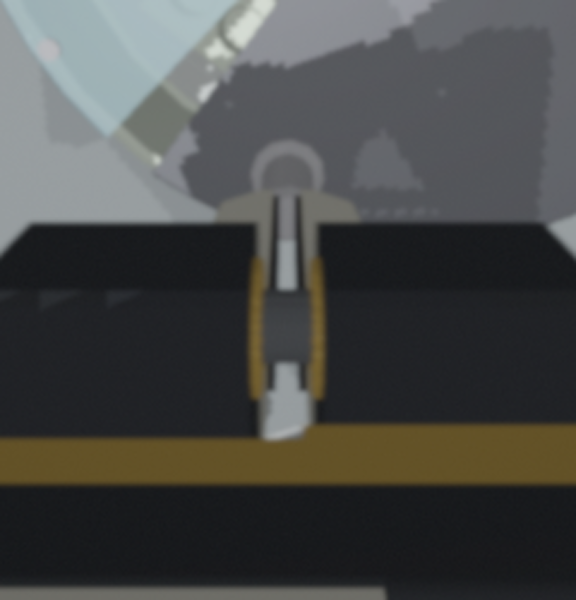

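Run:
```python
from h import *
s=read_state(); c=read_camera("wrist"); d=read_camera("side"); t=read_camera("top")
save(d,"s5.png",(290,170,370,250),8); save(t,"t5.png",(320,150,440,260),6)
print(ray(c,288/2.4+200,172/2.4+150,.111,s))
f,cx,cy=K(d);M=T(d);
for v in (345,355,360):
    dd=M[:3,:3]@np.array([(340/3+220-cx)/f,(v/3+100-cy)/f,1]);o=M[:3,3];print(v,o+dd*(.1738-o[1])/dd[1])
```

```text
[0.46762115 0.1728368  0.111     ]
345 [0.46620117 0.1738     0.15125256]
355 [0.46624666 0.1738     0.14428768]
360 [0.46626954 0.1738     0.14078484]
```

View pics/s5.png

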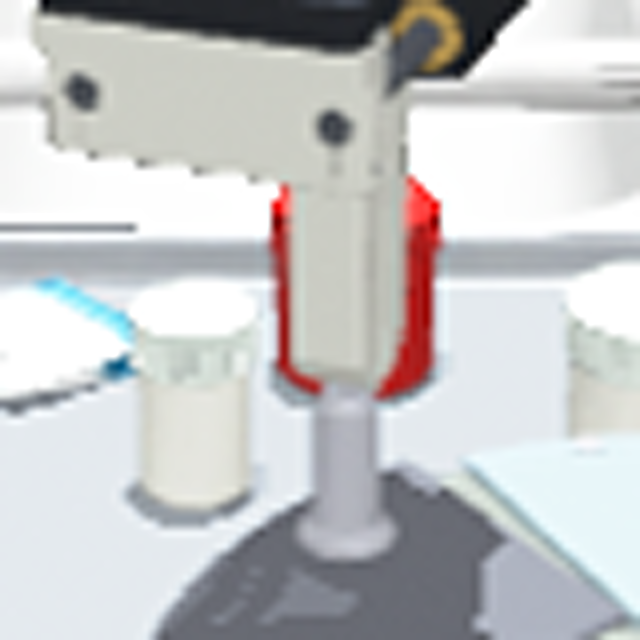

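View pics/t5.png

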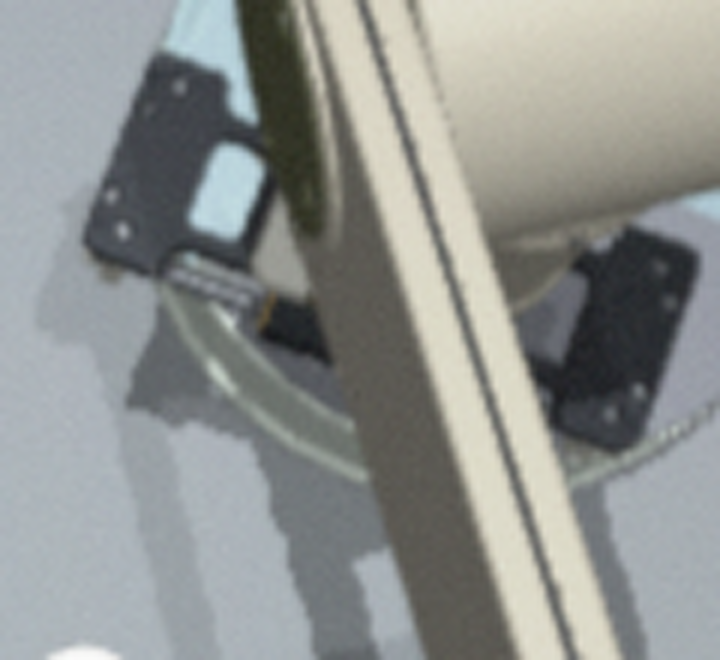

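Run:
```python
from h import *
c=read_camera("wrist"); s=read_state(); s2=dict(s)
for dz in (0,.012,.024):
    s2["tool_pos"]=np.array([.4631,.1697,.1165+dz]); s2["orientation"]=np.array([3.089,-.548,-.007])
    print(dz,"pot",proj(c,(.5623,.4015,.062),s2)*1.25,"post base",proj(c,(.4655,.1734,.111),s2)*1.25,"posttop",proj(c,(.4655,.1734,.146),s2)*1.25)
```

```text
0 pot [ 45.59700279 242.52589654] post base [391.8178005  279.99238794] posttop [390.75746031 302.07560549]
0.012 pot [ 61.02546987 239.14075338] post base [392.106631   273.97704788] posttop [391.16417486 293.60514844]
0.024 pot [ 75.15727236 236.04011   ] post base [392.36666145 268.56151342] posttop [391.52343415 286.12302041]
```

>>> {"op": "jog_arm", "data": {
  "motion": [0.5, 0, 0, -0.01, 0, 0, 0, 0.5, 0, 0, -0.01, 0, 0, 0, 0.5, 0, 0, -0.01, 0, 0, 0, 0.5, 0, 0, -0.01, 0, 0, 0, 0.5, 0, 0, 0.02, 0, 0, 0, 0.5, 0, 0, 0.035, 0, 0, 0, 0.5, 0, 0, 0.035, 0, 0, 0],
  "grip_force": 10
}}

```text
t: 4.45
tool_pos: [0.4649, 0.1732, 0.1014]
orientation: [3.088, -0.547, -0.009]
force: [-0.2, 0.4, -1.5]
opening: 0.0458
```

Run:
```python
from h import *
s=st(); d=read_camera("side"); c=read_camera("wrist")
save(d,"s6.png",(290,150,390,250),6);save(c,"w6.png",(200,150,440,400),2.4)
```

```text
t 4.45 pos [0.4649 0.1732 0.1014] xyaw -0.3508 z [-0.007 -0.004 -1.   ] F [-0.2  0.4 -1.5] op 0.0458 q [ 0.25 -0.08  1.87 -0.    1.36  2.18]
```

View pics/s6.png

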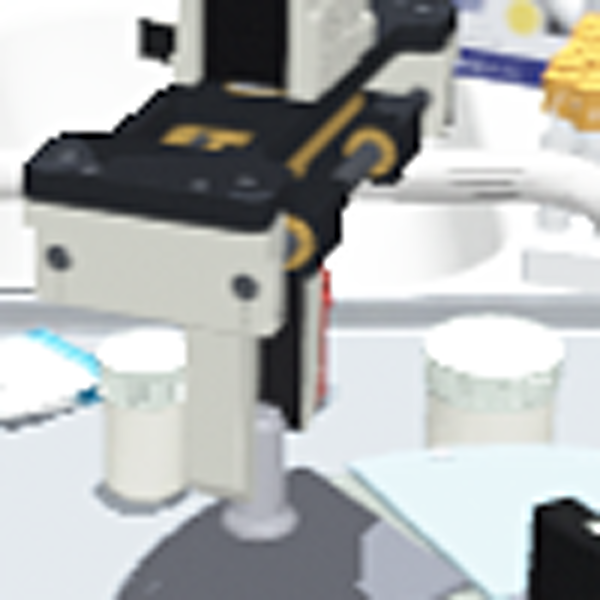

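View pics/w6.png

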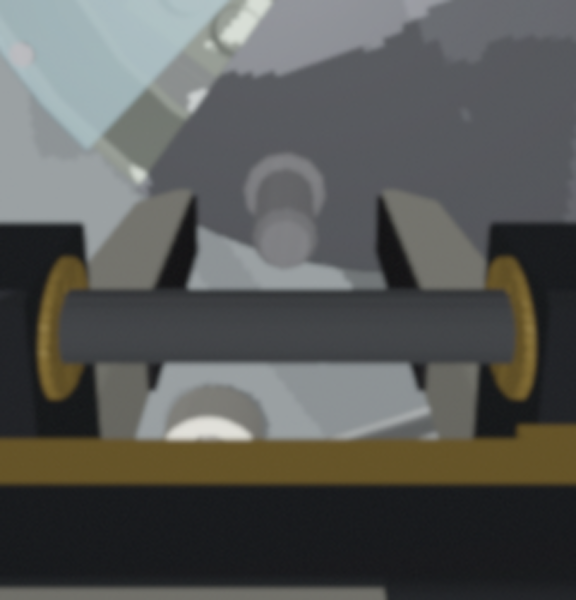

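>>> {"op": "jog_arm", "data": {
  "motion": [0.4, 0, 0, 0.015, 0, 0, 0, 0.2, 0, 0, 0.02, 0, 0, 0, 0, 0, 0, 0.02, 0, 0, 0, 0, 0, 0, 0.02, 0, 0, 0, 0, 0, 0, 0.02, 0, 0, 0, 0, 0, 0, 0.02, 0, 0, 0],
  "grip_force": 10
}}

```text
t: 5.15
tool_pos: [0.4661, 0.1735, 0.0933]
orientation: [3.089, -0.547, -0.005]
force: [-1.1, 0.5, -0.2]
opening: 0.016
```

Run:
```python
from arc import *
s=st(); ax=np.array([.553,.0985]); w=s["tool_pos"][:2]-ax; print(np.hypot(*w),np.degrees(np.arctan2(w[1],w[0])))
ph0=np.arctan2(w[1],w[0])
arc(ax,.115,ph0+np.radians(5*np.arange(1,9)),-.35+np.radians(4*np.arange(1,9)),s["tool_pos"][2],s)
```

```text
t 5.15 pos [0.4661 0.1735 0.0933] xyaw -0.3508 z [-0.004 -0.003 -1.   ] F [-1.1  0.5 -0.2] op 0.016 q [ 0.25 -0.07  1.88 -0.    1.34  2.18]
0.11478793402346477 139.2017247406109
144.2 [-0.007, 0.019, 0.0, 0.003, 0.002, -0.045]
149.2 [-0.011, 0.038, 0.0, 0.003, 0.002, -0.089]
154.2 [-0.014, 0.058, 0.0, 0.003, 0.002, -0.134]
159.2 [-0.015, 0.078, 0.0, 0.003, 0.002, -0.178]
164.2 [-0.015, 0.098, 0.0, 0.002, 0.002, -0.223]
169.2 [-0.012, 0.118, 0.001, 0.002, 0.002, -0.267]
174.2 [-0.008, 0.138, 0.001, 0.002, 0.002, -0.312]
179.2 [-0.002, 0.157, 0.001, 0.002, 0.002, -0.356]
```

>>> {"op": "jog_arm", "data": {
  "motion": [0, -0.007, 0.019, 0, 0, 0, -0.045, 0, -0.011, 0.038, 0, 0, 0, -0.09, 0, -0.014, 0.058, 0, 0, 0, -0.134, 0, -0.015, 0.078, 0, 0, 0, -0.178, 0, -0.015, 0.098, 0, 0, 0, -0.223, 0, -0.012, 0.118, 0, 0, 0, -0.267, 0, -0.008, 0.138, 0, 0, 0, -0.312, 0, -0.002, 0.157, 0, 0, 0, -0.356]
}}

```text
t: 5.95
tool_pos: [0.4394, 0.0998, 0.0936]
orientation: [3.121, 0.331, -0.002]
force: [9.2, 1.0, -9.8]
opening: 0.0156
```

```bash
cat > a2.py <<'E'
from arc import *
import sys
step,ys,n=map(float,sys.argv[1:4])
s=st(); ax=np.array([.553,.0985]); w=s["tool_pos"][:2]-ax; print(np.hypot(*w),np.degrees(np.arctan2(w[1],w[0])))
ph0=np.arctan2(w[1],w[0]); m=R.from_rotvec(s["orientation"]).as_matrix(); y0=np.arctan2(m[1,0],m[0,0])
k=np.arange(1,n+1)
arc(ax,.115,ph0+np.radians(step*k),y0+np.radians(ys*k),.0935,s)
E
python3 a2.py 5 4 8
```

```text
t 5.95 pos [0.4394 0.0998 0.0936] xyaw 0.2113 z [-0.001 -0.003 -1.   ] F [ 9.2  1.  -9.8] op 0.0156 q [ 0.11 -0.21  2.   -0.    1.35  1.47]
0.1135887974698011 179.34918139617972
184.3 [-0.006, 0.019, 0.0, 0.002, 0.001, -0.044]
189.3 [-0.008, 0.039, 0.0, 0.002, 0.001, -0.089]
194.3 [-0.008, 0.059, 0.0, 0.002, 0.001, -0.133]
199.3 [-0.007, 0.079, 0.0, 0.002, 0.001, -0.178]
204.3 [-0.003, 0.099, 0.0, 0.002, 0.001, -0.222]
209.3 [0.002, 0.118, 0.0, 0.002, 0.001, -0.267]
214.3 [0.009, 0.137, 0.0, 0.001, 0.002, -0.311]
219.3 [0.017, 0.155, 0.0, 0.001, 0.002, -0.356]
```

```bash
sed -i 's/\[.553,.0985\]/[.5545,.099]/' a2.py; python3 a2.py 5 4 8
```

```text
t 5.95 pos [0.4394 0.0998 0.0936] xyaw 0.2113 z [-0.001 -0.003 -1.   ] F [ 9.2  1.  -9.8] op 0.0156 q [ 0.11 -0.21  2.   -0.    1.35  1.47]
0.11508418266809442 179.60657861177773
184.6 [-0.003, 0.02, 0.0, 0.002, 0.001, -0.044]
189.6 [-0.005, 0.04, 0.0, 0.002, 0.001, -0.089]
194.6 [-0.005, 0.06, 0.0, 0.002, 0.001, -0.133]
199.6 [-0.003, 0.08, 0.0, 0.002, 0.001, -0.178]
204.6 [0.0, 0.1, 0.0, 0.002, 0.001, -0.222]
209.6 [0.005, 0.119, 0.0, 0.002, 0.001, -0.267]
214.6 [0.012, 0.138, 0.0, 0.001, 0.002, -0.311]
219.6 [0.021, 0.156, 0.0, 0.001, 0.002, -0.356]
```

>>> {"op": "jog_arm", "data": {
  "motion": [0, -0.003, 0.02, -0.004, 0, 0, -0.045, 0, -0.005, 0.04, -0.004, 0, 0, -0.09, 0, -0.005, 0.06, -0.004, 0, 0, -0.134, 0, -0.003, 0.08, -0.004, 0, 0, -0.178, 0, 0, 0.1, -0.004, 0, 0, -0.223, 0, 0.005, 0.119, -0.004, 0, 0, -0.267, 0, 0.012, 0.138, -0.004, 0, 0, -0.312, 0, 0.021, 0.156, -0.004, 0, 0, -0.356]
}}

```text
t: 6.75
tool_pos: [0.4653, 0.0261, 0.0945]
orientation: [2.909, 1.185, -0.005]
force: [1.7, 3.8, -7.3]
opening: 0.0159
```

```bash
python3 a2.py 5 2 8
```

```text
t 6.75 pos [0.4653 0.0261 0.0945] xyaw 0.7737 z [-0.003 -0.002 -1.   ] F [ 1.7  3.8 -7.3] op 0.0159 q [-0.05 -0.17  1.96 -0.    1.35  0.75]
0.11524291068014748 -140.73009617501677
-135.7 [-0.0, 0.02, 0.002, -0.0, 0.002, -0.022]
-130.7 [0.0, 0.04, 0.002, -0.001, 0.002, -0.044]
-125.7 [0.003, 0.06, 0.002, -0.001, 0.002, -0.067]
-120.7 [0.007, 0.08, 0.002, -0.001, 0.002, -0.089]
-115.7 [0.013, 0.099, 0.002, -0.001, 0.002, -0.111]
-110.7 [0.021, 0.117, 0.002, -0.001, 0.002, -0.133]
-105.7 [0.03, 0.135, 0.002, -0.001, 0.002, -0.156]
-100.7 [0.041, 0.152, 0.002, -0.001, 0.002, -0.178]
```

>>> {"op": "jog_arm", "data": {
  "motion": [0, 0, 0.02, -0.004, 0, 0, -0.022, 0, 0, 0.04, -0.004, 0, 0, -0.044, 0, 0.003, 0.06, -0.004, 0, 0, -0.067, 0, 0.007, 0.08, -0.004, 0, 0, -0.09, 0, 0.013, 0.099, -0.004, 0, 0, -0.11, 0, 0.021, 0.117, -0.004, 0, 0, -0.133, 0, 0.023, 0.121, -0.004, 0, 0, -0.138, 0, 0.023, 0.121, -0.004, 0, 0, -0.138]
}}

```text
t: 7.55
tool_pos: [0.5147, -0.0096, 0.0952]
orientation: [-2.764, -1.491, 0.009]
force: [-1.2, -4.5, -8.8]
opening: 0.0155
```

```bash
python3 a2.py 1 0 3
```

```text
t 7.55 pos [ 0.5147 -0.0096  0.0952] xyaw 0.9896 z [-0.005 -0.002 -1.   ] F [-1.2 -4.5 -8.8] op 0.0155 q [-0.12 -0.03  1.83 -0.    1.35  0.47]
0.11565743783049422 -110.10344958749216
-109.1 [0.002, 0.004, 0.003, -0.002, 0.003, -0.0]
-108.1 [0.003, 0.008, 0.003, -0.002, 0.003, -0.0]
-107.1 [0.004, 0.011, 0.003, -0.002, 0.003, -0.0]
```

>>> {"op": "jog_arm", "data": {
  "motion": [0, -0.005, 0.012, 0, 0, 0, 0, 0, -0.003, 0.016, 0, 0, 0, 0, 0, -0.003, 0.016, 0, 0, 0, 0, 0, -0.003, 0.016, 0, 0, 0, 0]
}}

```text
t: 7.95
tool_pos: [0.5175, -0.0117, 0.0949]
orientation: [-2.757, -1.488, 0.014]
force: [-15.6, 12.9, 6.1]
opening: 0.0219
```

```bash
python3 a2.py 1 0 3
```

```text
t 7.95 pos [ 0.5175 -0.0117  0.0949] xyaw 0.99 z [-0.012  0.003 -1.   ] F [-15.6  12.9   6.1] op 0.0219 q [-0.12 -0.01  1.81  0.    1.35  0.46]
0.11669083228184716 -108.5048595812327
-107.5 [0.004, 0.003, 0.003, -0.007, 0.002, -0.0]
-106.5 [0.006, 0.007, 0.003, -0.007, 0.002, -0.0]
-105.5 [0.007, 0.011, 0.003, -0.007, 0.002, -0.0]
```

>>> {"op": "jog_arm", "data": {
  "motion": [0.25, 0.003, -0.012, 0, 0, 0, 0, 0.5, 0.003, -0.012, 0, 0, 0, 0, 0.5, 0.003, -0.012, 0, 0, 0, 0, 0.5, 0.003, -0.012, -0.05, 0, 0, 0, 0.5, 0.003, -0.012, -0.14, 0, 0, 0, 0.5, 0.003, -0.012, -0.22, 0, 0, 0, 0.5, 0, 0, -0.28, 0, 0, 0, 0.5, 0, 0, -0.28, 0, 0, 0]
}}

```text
t: 8.75
tool_pos: [0.5228, -0.0132, 0.2414]
orientation: [-2.764, -1.49, 0.0]
force: [0.6, 0.1, 0.3]
opening: 0.0463
```

Run:
```python
from h import *
s=st()
c=read_camera("wrist"); save(c,"w7.png",(0,0,640,400),1.25)
t=read_camera("top"); save(t,"t7.png",(330,110,470,240),5)
print(rel((.50,.07,.2),down(1.0).as_rotvec(),s))
```

```text
t 8.75 pos [ 0.5228 -0.0132  0.2414] xyaw 0.9892 z [-0.001  0.002 -1.   ] F [0.6 0.1 0.3] op 0.0463 q [-0.12 -0.09  1.62  0.    1.61  0.46]
[ 0.1139 -0.1293  0.083  -0.001  -0.0005 -0.0069]
```

View pics/w7.png

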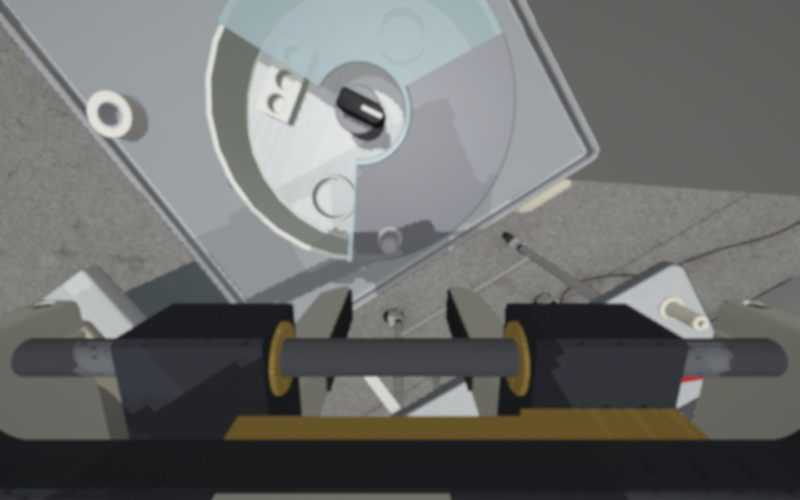

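View pics/t7.png

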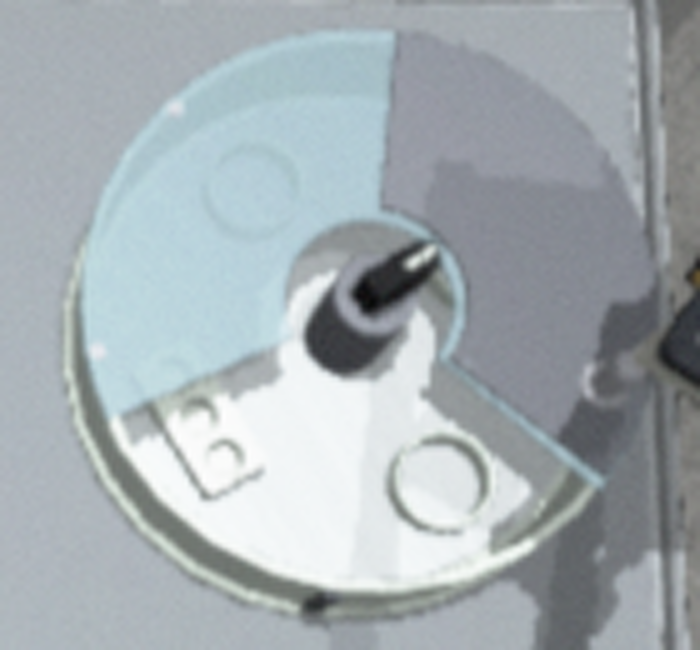

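```bash
cat > m2.py <<'E'
from h import *
c=read_camera("top"); s=read_state(); w=read_camera("wrist")
t=lambda x,y:(330+x/5-.4,110+y/5-.4)
ax=np.array([.5545,.099])
A=lambda v:np.degrees(np.arctan2(v[1],v[0]))%360
for n,p,z in [("hoodL",(112,417),.101),("hoodL2",(200,381),.101),("hoodL3",(280,346),.101),("hoodR",(603,487),.101),("hoodR2",(520,418),.101),("hoodR3",(446,357),.101),("nwell",(440,482),.05)]:
    v=ray(c,*t(*p),z)[:2]-ax; print(n,v,np.hypot(*v),A(v))
a,b=[ray(c,*t(*p),.15)[:2] for p in [(404,268),(434,247)]]; print("nose ang",A(b-a))
a,b=[ray(w,x/1.25,y/1.25,.15,s)[:2] for x,y in [(361,106),(382,118)]]; print("nose wrist",A(b-a),a,b)
a,b=[ray(w,x/1.25,y/1.25,.15,s)[:2] for x,y in [(341,95),(383,118)]]; print("knob ends wrist",A(b-a),a,b,np.hypot(*(b-a)))
v=ray(w,334/1.25,197/1.25,.05,s)[:2]-ax; print("nwell wrist",v,np.hypot(*v),A(v))
print("post wrist",ray(w,391/1.25,236/1.25,.146,s))
E
python3 m2.py
python3 - <<'E'
from h import *
c=read_camera("wrist"); save(c,"w8.png",(240,50,360,130),6)
E
```

```text
hoodL [-0.05841687  0.1243242 ] 0.13736461337243547 115.16766991655828
hoodL2 [-0.04040922  0.0829476 ] 0.09226705718619421 115.97375011526117
hoodL3 [-0.0228235   0.04505887] 0.05050953900888474 116.86341245612068
hoodR [-0.08772019 -0.10484295] 0.1366999429246345 230.08138950237927
hoodR2 [-0.0555429  -0.06721602] 0.08719522930737451 230.43191151579774
hoodR3 [-0.02676824 -0.03326748] 0.042699696008298 231.17855697382788
nwell [-0.07781351 -0.04109531] 0.08799867926935673 207.8396810824709
nose ang 306.0896272951309
nose wrist 298.21382328797677 [0.55483291 0.094847  ] [0.5630595  0.07951336]
knob ends wrist 299.23398968177463 [0.54693569 0.1090177 ] [0.56367564 0.07910678] 0.03427665930291075
nwell wrist [-0.07576672 -0.04329199] 0.0872627800517543 209.74301217611352
post wrist [0.5190042  0.00156368 0.146     ]
```

View pics/w8.png

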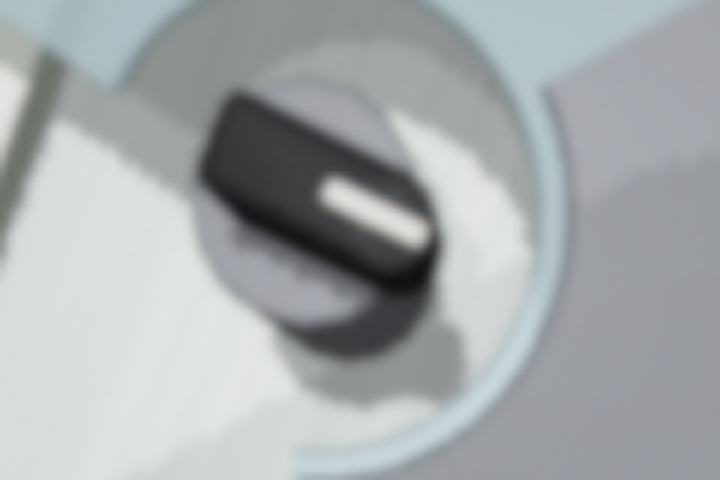

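Run:
```python
from h import *
s=st()
print(rel((.5545,.099,.18),down(np.radians(118.5)).as_rotvec(),s))
```

```text
t 9.0 pos [ 0.5182 -0.0121  0.2331] xyaw 0.9898 z [-0.014  0.003 -1.   ] F [-1.  -0.1 -1.2] op 0.0467 q [-0.12 -0.09  1.63  0.    1.61  0.46]
[ 0.2261 -0.0599  0.1059 -0.0096 -0.0019 -0.6865]
```

>>> {"op": "jog_arm", "data": {
  "motion": [0.5, 0.1, -0.03, 0, 0, 0, -0.09, 0.5, 0.226, -0.06, 0, 0, 0, -0.18, 0.5, 0.226, -0.06, 0.05, 0, 0, -0.28, 0.5, 0.226, -0.06, 0.1, 0, 0, -0.37, 0.5, 0.226, -0.06, 0.1, 0, 0, -0.46, 0.5, 0.226, -0.06, 0.1, 0, 0, -0.56, 0.5, 0.226, -0.06, 0.1, 0, 0, -0.65, 0.5, 0.226, -0.06, 0.1, 0, 0, -0.687]
}}

```text
t: 9.8
tool_pos: [0.5533, 0.0991, 0.181]
orientation: [-1.589, -2.691, 0.009]
force: [1.2, -0.1, -1.4]
opening: 0.0466
```

>>> {"op": "jog_arm", "data": {
  "motion": [0.5, 0, 0, 0, 0, 0, 0, 0.5, 0, 0, 0, 0, 0, 0]
}}

```text
t: 10.0
tool_pos: [0.5523, 0.099, 0.1794]
orientation: [-1.59, -2.688, 0.012]
force: [0.2, 0.8, -0.7]
opening: 0.0462
```

Run:
```python
from h import *
s=st()
c=read_camera("wrist"); save(c,"w9.png",(0,0,640,400),1.25)
print(rel((.5545,.099,.095),down(np.radians(118.5)).as_rotvec(),s))
print(proj(c,(.5545,.099,.15),s)*1.25, proj(c,(.5545+.026*np.cos(np.radians(298.5)),.099+.026*np.sin(np.radians(298.5)),.15),s)*1.25)
```

```text
t 10.0 pos [0.5523 0.099  0.1794] xyaw 2.0729 z [-0.02   0.003 -1.   ] F [ 0.2  0.8 -0.7] op 0.0462 q [ 0.08  0.05  1.59  0.    1.52 -0.42]
[-0.0042  0.0064  0.1688 -0.0102 -0.0077  0.0031]
[402.47568128 272.95673386] [402.21610165 310.07067856]
```

View pics/w9.png

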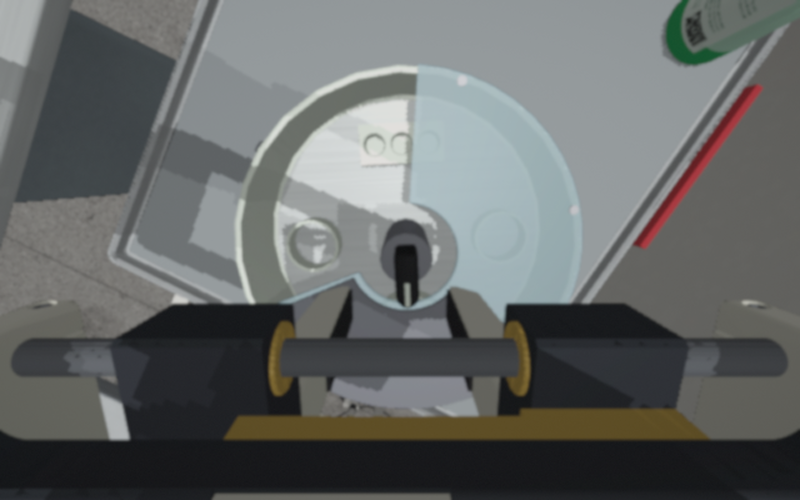

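>>> {"op": "jog_arm", "data": {
  "motion": [0.5, -0.004, 0.01, 0.08, -0.01, -0.008, 0, 0.5, -0.004, 0.01, 0.14, -0.01, -0.008, 0, 0.5, -0.004, 0.01, 0.168, -0.01, -0.008, 0, 0.5, -0.004, 0.01, 0.168, -0.01, -0.008, 0, 0.25, -0.004, 0.01, 0.168, -0.01, -0.008, 0, 0, -0.004, 0.01, 0.168, -0.01, -0.008, 0, 0, -0.004, 0.01, 0.168, -0.01, -0.008, 0, 0, -0.004, 0.01, 0.168, -0.01, -0.008, 0],
  "grip_force": 20
}}

```text
t: 10.85
tool_pos: [0.5573, 0.1, 0.0971]
orientation: [1.599, 2.701, 0.002]
force: [1.1, 0.8, -0.6]
opening: 0.019
```

Run:
```python
from h import *
s=st()
c=read_camera("wrist"); save(c,"w10.png",(0,0,640,400),1.25)
c=read_camera("side"); save(c,"s10.png",(280,120,440,300),3.5)
st()
```

```text
t 10.85 pos [0.5573 0.1    0.0971] xyaw 2.0728 z [ 0.003 -0.    -1.   ] F [ 1.1  0.8 -0.6] op 0.019 q [ 0.09  0.1   1.69 -0.    1.34 -0.41]
t 10.95 pos [0.5568 0.0998 0.0969] xyaw 2.0729 z [ 0.002 -0.001 -1.   ] F [-3.1 -0.8  6.5] op 0.0162 q [ 0.09  0.1   1.7  -0.    1.34 -0.41]
```

View pics/w10.png

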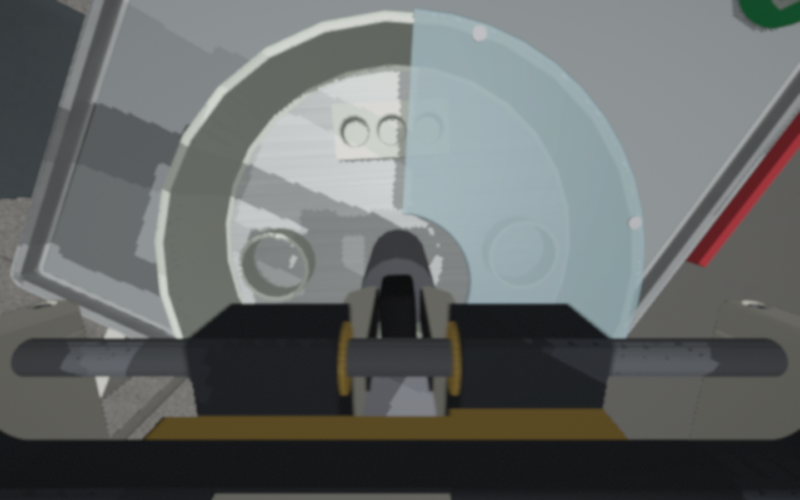

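View pics/s10.png

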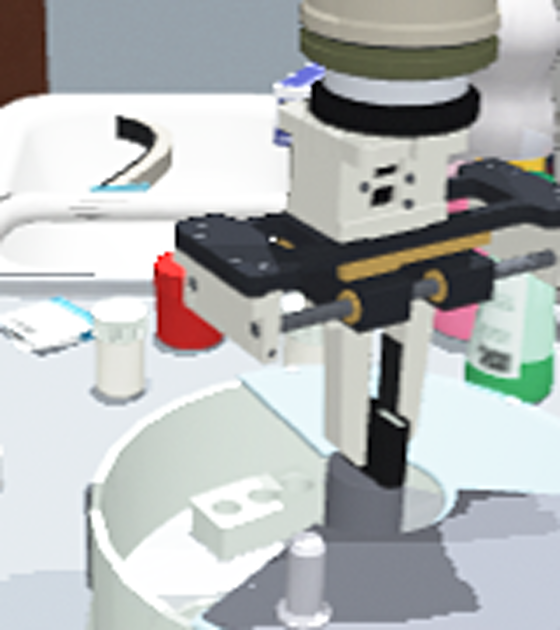

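Run:
```python
import numpy as np
from scipy.optimize import least_squares
P=np.array([(.4661,.1735),(.4394,.0998),(.4653,.0261),(.5147,-.0096)])
r=least_squares(lambda a:np.hypot(*(P-a).T)-.115,[.55,.1]); print(r.x,r.fun)
from h import *
s=st()
n=np.array([.876,.482]); a=r.x; print((s["tool_pos"][:2]-a)@n, rel((.555,.0993,.098),None,s))
```

```text
[0.55410685 0.09886184] [ 0.00039524 -0.00028931 -0.00019171  0.00039875]
t 10.95 pos [0.5568 0.0998 0.0969] xyaw 2.0729 z [ 0.002 -0.001 -1.   ] F [-3.1 -0.8  6.5] op 0.0162 q [ 0.09  0.1   1.7  -0.    1.34 -0.41]
0.0027766428151099727 [ 0.0009 -0.0036 -0.0023  0.      0.      0.    ]
```

>>> {"op": "jog_arm", "data": {
  "motion": [0, 0.001, -0.003, -0.004, 0, 0, 0.08, 0, 0.001, -0.003, -0.004, 0, 0, 0.16, 0, 0.001, -0.003, -0.004, 0, 0, 0.24, 0, 0.001, -0.003, -0.004, 0, 0, 0.32, 0, 0.001, -0.003, -0.004, 0, 0, 0.4, 0, 0.001, -0.003, -0.004, 0, 0, 0.48, 0, 0.001, -0.003, -0.004, 0, 0, 0.56, 0, 0.001, -0.003, -0.004, 0, 0, 0.64]
}}

```text
t: 11.75
tool_pos: [0.5553, 0.0998, 0.0973]
orientation: [2.708, 1.591, 0.002]
force: [6.7, 2.4, -11.5]
opening: 0.0158
```

Run:
```python
from h import *
s=st(); print(s["wrist_torque"])
print(rel((.555,.0992,.098),down(np.radians(-7.2)).as_rotvec(),s))
```

```text
t 11.75 pos [0.5553 0.0998 0.0973] xyaw 1.0625 z [ 0.002 -0.    -1.   ] F [  6.7   2.4 -11.5] op 0.0158 q [ 0.09  0.1   1.7  -0.    1.35  0.6 ]
[ 0.28641535 -1.07472264  0.13831141]
[-1.200e-03  1.000e-04 -1.300e-03  6.000e-04 -9.000e-04  7.564e-01]
```

>>> {"op": "jog_arm", "data": {
  "motion": [0, -0.001, 0, 0.002, 0, 0, 0.09, 0, -0.001, 0, 0.002, 0, 0, 0.18, 0, -0.001, 0, 0.002, 0, 0, 0.27, 0, -0.001, 0, 0.002, 0, 0, 0.36, 0, -0.001, 0, 0.002, 0, 0, 0.45, 0, -0.001, 0, 0.002, 0, 0, 0.54, 0, -0.001, 0, 0.002, 0, 0, 0.63, 0, -0.001, 0, 0.002, 0, 0, 0.7]
}}

```text
t: 12.55
tool_pos: [0.5545, 0.1012, 0.0973]
orientation: [-3.139, 0.066, -0.001]
force: [-5.6, 8.4, 6.3]
opening: 0.0156
```

>>> {"op": "jog_arm", "data": {
  "motion": [0, 0, 0, 0, 0, 0, 0.03, 0, 0, 0, 0, 0, 0, 0.03, 0, 0, 0, 0, 0, 0, 0.03]
}}

```text
t: 12.85
tool_pos: [0.5545, 0.1013, 0.0973]
orientation: [-3.136, 0.137, -0.001]
force: [-0.6, 1.1, -0.8]
opening: 0.0158
```

Run:
```python
from h import *
s=st(); print(s["wrist_torque"])
print(rel((.555,.0992,.098),down(np.radians(-7.2)).as_rotvec(),s))
t=read_camera("top"); save(t,"t11.png",(330,110,470,240),5)
c=read_camera("wrist"); save(c,"w11.png",(0,0,640,400),1.25)
```

```text
t 12.85 pos [0.5545 0.1013 0.0973] xyaw -0.0871 z [ 0.001  0.003 -1.   ] F [-0.6  1.1 -0.8] op 0.0158 q [0.09 0.09 1.7  0.   1.35 1.75]
[-0.00726696  0.18585715 -0.04947568]
[ 0.0014  0.0041 -0.0015 -0.0017 -0.0004  0.0245]
```

View pics/w11.png

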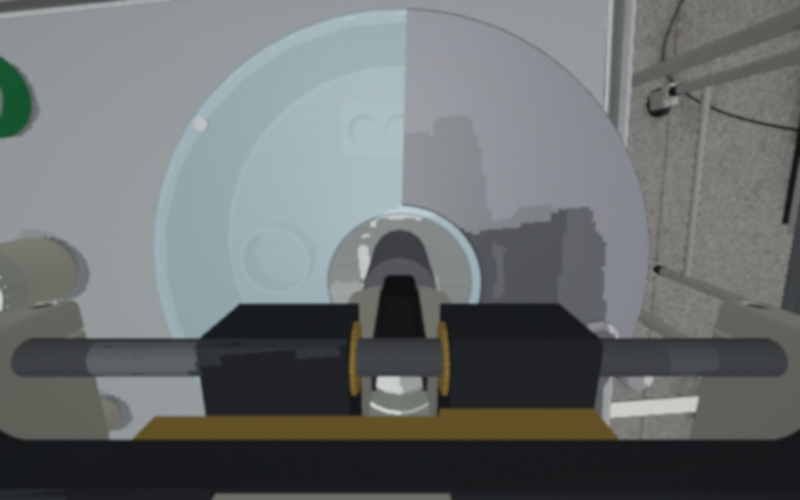

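View pics/t11.png

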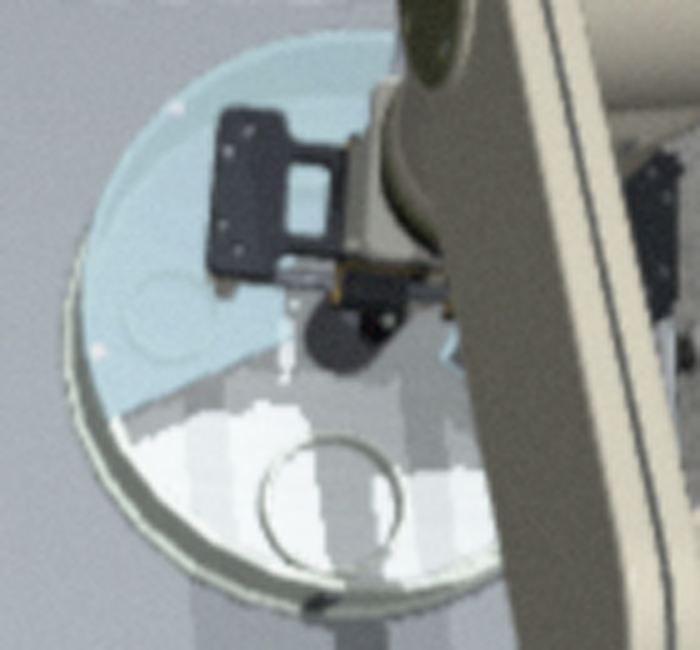

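Run:
```python
from h import *
c=read_camera("top")
t=lambda x,y:(330+x/5-.4,110+y/5-.4)
for ax in ([.5545,.099],[.555,.1]):
  for p in [(332,510),(332,508)]:
    v=ray(c,*t(*p),.05)[:2]-ax; print(v,np.hypot(*v),np.degrees(np.arctan2(v[1],v[0]))%360)
```

```text
[-0.09266184  0.01230254] 0.09347496223946854 172.4371786225653
[-0.09166939  0.01228503] 0.09248891219330167 172.36701428776792
[-0.09316184  0.01130254] 0.09384495367660325 173.08259524276383
[-0.09216939  0.01128503] 0.0928576772007617 173.0195679667962
```

>>> {"op": "jog_arm", "data": {
  "motion": [0.25, 0, 0, 0, 0, 0, 0, 0.5, 0, 0, 0, 0, 0, 0, 0.5, 0, 0, 0, 0, 0, 0, 0.5, 0, 0, -0.06, 0, 0, 0, 0.5, 0, 0, -0.16, 0, 0, 0, 0.5, -0.1, 0, -0.25, 0, 0, 0, 0.5, -0.2, 0, -0.3, 0, 0, 0, 0.5, -0.26, 0, -0.3, 0, 0, 0]
}}

```text
t: 13.8
tool_pos: [0.426, 0.1123, 0.2501]
orientation: [-3.135, 0.139, -0.008]
force: [-0.0, -0.4, 0.1]
opening: 0.0461
```

>>> {"op": "jog_arm", "data": {
  "motion": [0.9, -0.08, 0, 0, 0, 0, 0, 0.9, -0.08, 0, 0, 0, 0, 0, 0.9, -0.08, 0, 0, 0, 0, 0, 0.9, -0.08, 0, 0, 0, 0, 0]
}}

```text
t: 14.2
tool_pos: [0.3868, 0.1157, 0.2498]
orientation: [-3.135, 0.139, -0.009]
force: [-0.6, 0.2, -0.2]
opening: 0.0739
```

Run:
```python
from h import *
s=st()
c=read_camera("wrist"); save(c,"w12.png",(0,0,640,400),1.25)
t=read_camera("top"); save(t,"t12.png",(330,110,470,240),5)
np.save("w12.npy",c["frame"]); st()
```

```text
t 14.2 pos [0.3868 0.1157 0.2498] xyaw -0.0885 z [ 0.006  0.003 -1.   ] F [-0.6  0.2 -0.2] op 0.0739 q [ 0.16 -0.44  1.9   0.    1.68  1.82]
t 14.3 pos [0.3868 0.1156 0.2494] xyaw -0.0889 z [ 0.004  0.003 -1.   ] F [-0.7  0.4 -0.7] op 0.0812 q [ 0.16 -0.44  1.9   0.    1.68  1.82]
```

View pics/w12.png

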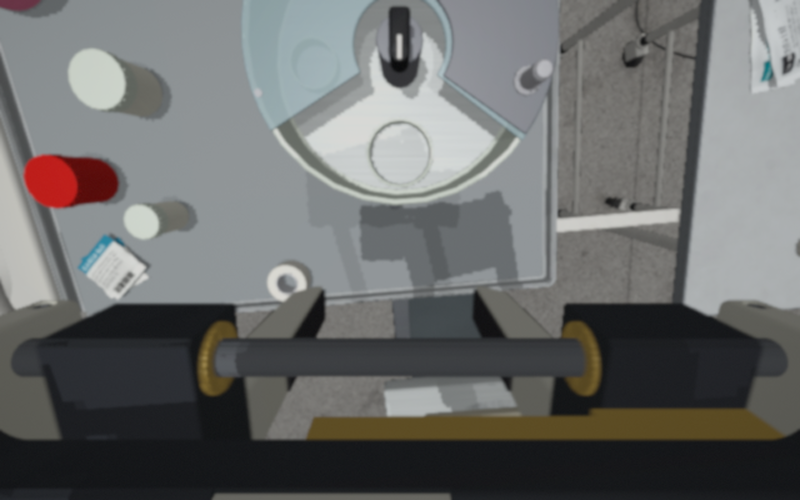

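View pics/t12.png

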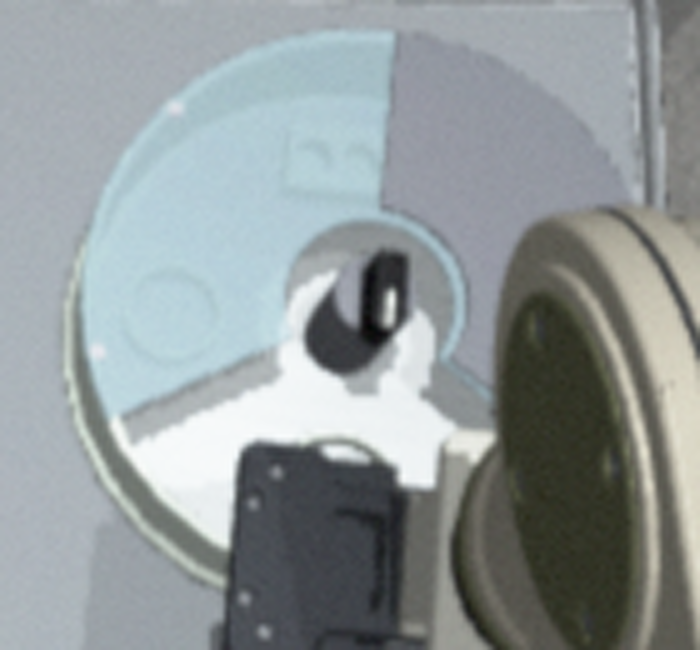

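Run:
```python
import numpy as np,cv2
f=np.load("w12.npy")[0:170,190:450,::-1]
cv2.imwrite("pics/w12z.png",cv2.resize(f,None,fx=3,fy=3,interpolation=cv2.INTER_CUBIC))
```

```text
(no output)
```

View pics/w12z.png

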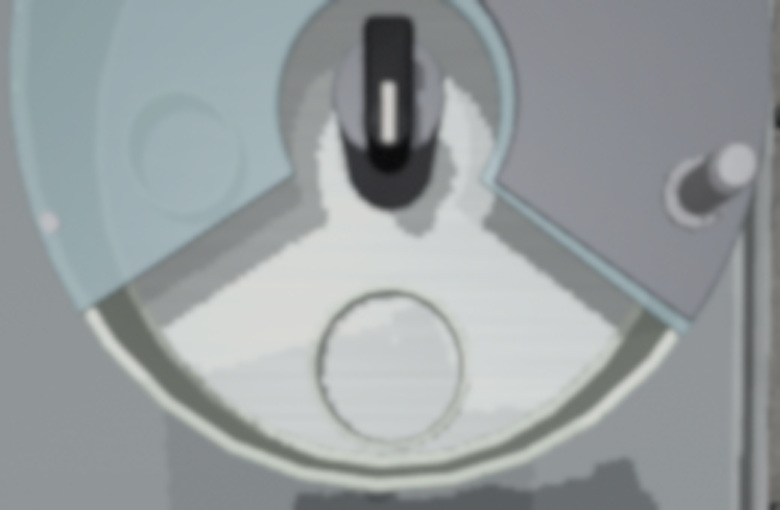

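```bash
cat > m3.py <<'E'
from h import *
c=read_camera("wrist"); s=read_state()
s["tool_pos"]=np.array([.3868,.1157,.2498]); s["orientation"]=down(-.0887).as_rotvec()
m=R.from_rotvec(s["orientation"]).as_matrix()
t=lambda x,y:(190+x/3-.33,y/3-.33)
W=lambda p,z:ray(c,*t(*p),z,s)[:2]
L1,L2=W((292,178),.101),W((83,308),.101); R1,R2=W((487,182),.101),W((680,332),.101)
dl=L2-L1;dr=R2-R1
k=np.linalg.solve(np.c_[dl,-dr],R1-L1); ax=L1+dl*k[0]
A=lambda v:np.degrees(np.arctan2(v[1],v[0]))%360
print("axis",ax,"edges",A(dl),A(dr),"mid",(A(dl)+A(dr))/2)
w=W((390,367),.05); print("well",w)
for a in (ax,np.array([.5545,.0992])): print(A(w-a),np.hypot(*(w-a)), A(W((380,495),.06)-a))
a,b=W((388,85),.15),W((388,140),.15);print("nose",A(b-a),a,b)
a,b=W((388,17),.15),W((390,172),.15);print("bar",A(b-a),a,b,np.hypot(*(b-a)))
print("wide pot",ray(c,98/1.25,80/1.25,.062,s))
E
python3 m3.py
```

```text
axis [0.55340102 0.09780756] edges 114.1470052101145 229.95856033454768 mid 172.05278277233108
well [0.46720836 0.10813373]
173.16833810004613 0.08680901497852406 172.04336389145044
174.1564990437896 0.08774760567425098 172.6548195251806
nose 174.88450781423526 [0.5468521  0.10177029] [0.53154166 0.10314088]
bar 175.72587058474915 [0.5652064  0.10012721] [0.52237844 0.10332801] 0.04294739839536652
wide pot [0.56202007 0.39909893 0.062     ]
```

Run:
```python
from h import *
s=st()
print(rel((.5545,.1,.18),down(-.087).as_rotvec(),s),rel((.5545,.1,.0975),down(-.087).as_rotvec(),s))
```

```text
t 14.35 pos [0.3867 0.1156 0.2493] xyaw -0.0889 z [ 0.004  0.003 -1.   ] F [-0.2 -0.2 -0.5] op 0.0826 q [ 0.16 -0.44  1.9   0.    1.68  1.82]
[ 0.3366  0.0018  0.1398 -0.0021 -0.0022 -0.0012] [ 0.3361  0.0024  0.3048 -0.0021 -0.0022 -0.0012]
```

>>> {"op": "jog_arm", "data": {
  "motion": [0.5, 0.1, 0.001, 0, 0, 0, 0, 0.5, 0.2, 0.001, 0, 0, 0, 0, 0.5, 0.3, 0.001, 0.05, 0, 0, 0, 0.5, 0.336, 0.002, 0.14, 0, 0, 0, 0.5, 0.336, 0.002, 0.14, 0, 0, 0, 0.5, 0.336, 0.002, 0.2, 0, 0, 0, 0.5, 0.336, 0.002, 0.28, 0, 0, 0, 0.5, 0.336, 0.002, 0.305, 0, 0, 0]
}}

```text
t: 15.15
tool_pos: [0.5517, 0.0998, 0.0932]
orientation: [-3.136, 0.14, 0.005]
force: [-1.3, 0.3, -0.2]
opening: 0.0463
```

>>> {"op": "jog_arm", "data": {
  "motion": [0, 0, 0, 0, 0, 0, 0, 0, 0, 0, 0, 0, 0, 0, 0, 0, 0, 0, 0, 0, 0, 0, 0, 0, 0, 0, 0, 0, 0, 0, 0, 0, 0, 0, 0, 0, 0, 0, 0, 0, 0, 0.01, 0, 0, 0, 0, 0, 0, 0.028, 0, 0, 0, 0, 0, 0, 0.028],
  "grip_force": 20
}}

```text
t: 15.95
tool_pos: [0.5533, 0.1016, 0.0954]
orientation: [-3.13, 0.209, -0.001]
force: [1.0, 6.4, 1.2]
opening: 0.0158
```

Run:
```python
from h import *
s=st(); print(np.degrees(-.0889),s["wrist_torque"],rel((.5545,.1,.0975),down(np.radians(-7.4)).as_rotvec(),s))
```

```text
t 15.95 pos [0.5533 0.1016 0.0954] xyaw -0.1333 z [ 0.001  0.005 -1.   ] F [1.  6.4 1.2] op 0.0158 q [0.09 0.09 1.71 0.01 1.34 1.79]
-5.093594798713019 [ 0.95982244 -0.1407526  -0.0334947 ] [ 0.0028  0.0028 -0.0042 -0.0032 -0.0001 -0.0027]
```

>>> {"op": "jog_arm", "data": {
  "motion": [0.3, 0, 0, 0, 0, 0, 0, 0.5, 0, 0, 0, 0, 0, 0, 0.6, 0, 0, 0, 0, 0, 0, 0.8, 0, 0, -0.07, 0, 0, 0, 1, 0, 0, -0.16, 0, 0, 0, 1, -0.1, -0.02, -0.25, 0, 0, 0, 1, -0.18, -0.06, -0.28, 0, 0, 0, 1, -0.18, -0.1, -0.28, 0, 0, 0]
}}

```text
t: 16.75
tool_pos: [0.4698, 0.1627, 0.2397]
orientation: [-3.128, 0.211, -0.008]
force: [0.3, 1.8, 1.2]
opening: 0.0755
```

>>> {"op": "jog_arm", "data": {
  "motion": [1, -0.02, 0, 0, 0, 0, 0, 1, -0.02, 0, 0, 0, 0, 0, 1, -0.02, 0, 0, 0, 0, 0]
}}

```text
t: 17.05
tool_pos: [0.4601, 0.1638, 0.2396]
orientation: [-3.128, 0.211, -0.009]
force: [-0.1, -0.0, 0.0]
opening: 0.0922
```

Run:
```python
from h import *
s=st()
c=read_camera("wrist"); save(c,"w13.png",(0,0,640,400),1.25); np.savez("w13.npz",p=s["tool_pos"],o=s["orientation"],f=c["frame"])
t=read_camera("top"); save(t,"t13.png",(200,90,480,300),2.8)
print(proj(c,(.562,.4,.062),s)*1.25,rel((.562,.4005,.15),down(-.13).as_rotvec(),s))
```

```text
t 17.05 pos [0.4601 0.1638 0.2396] xyaw -0.1344 z [ 0.006  0.006 -1.   ] F [-0.1 -0.   0. ] op 0.0922 q [ 0.23 -0.2   1.72  0.    1.61  1.94]
[157.57910515 164.44866152] [ 0.1376 -0.4954  0.1831 -0.0041 -0.0034 -0.0028]
```

View pics/w13.png

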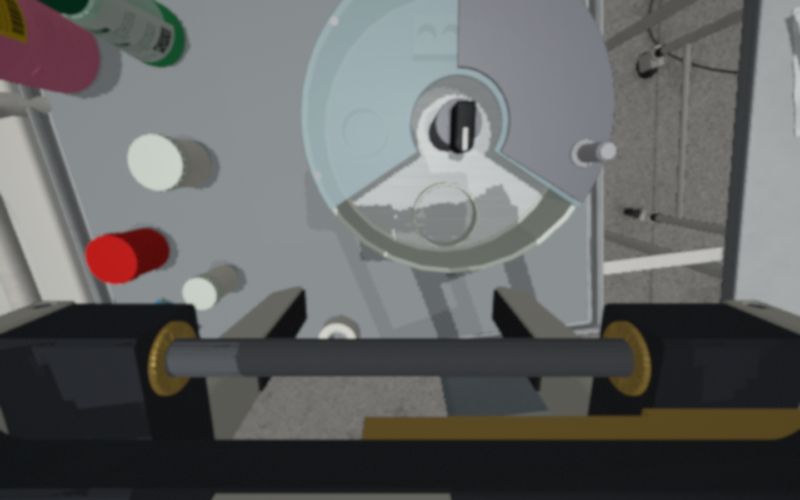

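View pics/t13.png

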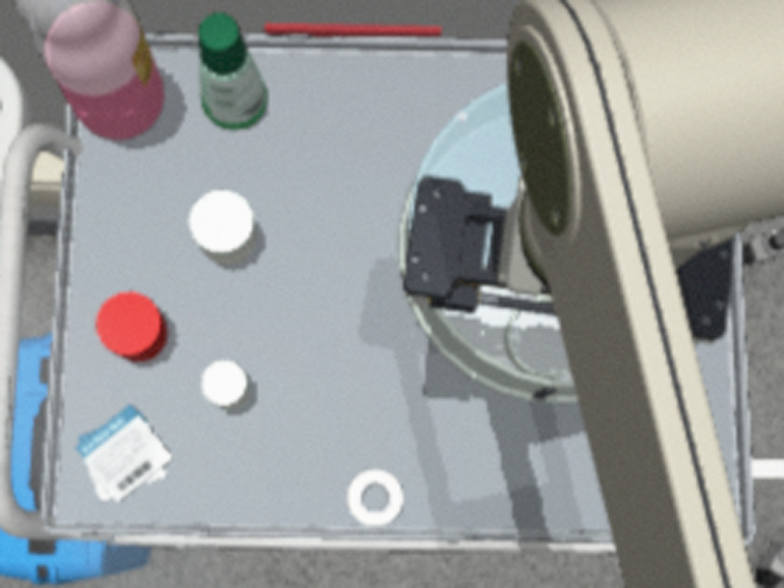

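Run:
```python
import numpy as np,cv2
f=np.load("w13.npz")["f"][40:225,235:500,::-1]
cv2.imwrite("pics/w13z.png",cv2.resize(f,None,fx=3,fy=3,interpolation=cv2.INTER_CUBIC))
```

```text
(no output)
```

View pics/w13z.png

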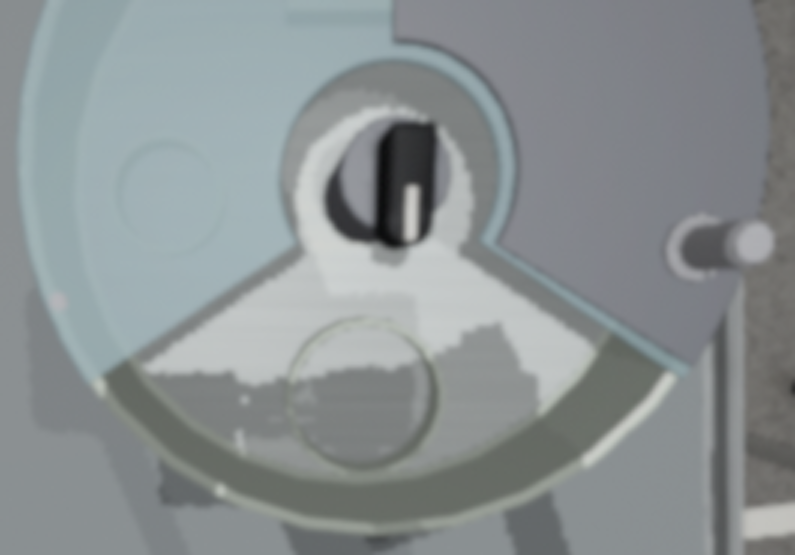

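```bash
cat > m4.py <<'E'
from h import *
c=read_camera("wrist"); Z=np.load("w13.npz"); s={"tool_pos":Z["p"],"orientation":Z["o"]}
t=lambda x,y:(235+x/3-.33,40+y/3-.33)
W=lambda p,z:ray(c,*t(*p),z,s)[:2]
L1,L2=W((298,248),.101),W((100,380),.101); R1,R2=W((488,246),.101),W((680,378),.101)
dl=L2-L1;dr=R2-R1
k=np.linalg.solve(np.c_[dl,-dr],R1-L1); ax=L1+dl*k[0]
A=lambda v:np.degrees(np.arctan2(v[1],v[0]))%360
print("axis",ax,"edges",A(dl),A(dr),"mid",(A(dl)+A(dr))/2)
w=W((363,393),.05); print("well",w)
for a in (ax,np.array([.5545,.0992])): print(A(w-a),np.hypot(*(w-a)))
a,b=W((411,188),.15),W((411,238),.15);print("nose",A(b-a),a,b)
hsv=cv2.cvtColor(Z["f"],cv2.COLOR_RGB2HSV); print("pot",ray(c,155.5/1.25,161.5/1.25,.062,s))
E
python3 m4.py
```

```text
axis [0.55424986 0.09903371] edges 115.15231174872721 229.82756616949843 mid 172.4899389591128
well [0.47157369 0.1139266 ]
169.7885259069065 0.0840068283609128
169.93002305267964 0.08422377944807669
nose 174.75159098227084 [0.54762604 0.10251806] [0.53253521 0.10390429]
pot [0.56510742 0.40125575 0.062     ]
```

>>> {"op": "jog_arm", "data": {
  "motion": [1, 0.04, -0.1, 0, 0, 0, 0, 1, 0.07, -0.2, 0.02, 0, 0, 0, 1, 0.1, -0.3, 0.06, 0, 0, 0, 1, 0.13, -0.4, 0.1, 0, 0, 0, 1, 0.139, -0.496, 0.15, 0, 0, 0, 1, 0.139, -0.496, 0.183, -0.004, -0.003, 0, 1, 0.139, -0.496, 0.183, -0.004, -0.003, 0, 1, 0.139, -0.496, 0.183, -0.004, -0.003, 0],
  "grip_force": 15
}}

```text
t: 18.0
tool_pos: [0.5625, 0.3994, 0.1469]
orientation: [3.132, -0.213, -0.006]
force: [0.8, -0.4, 0.7]
opening: 0.093
```

Run:
```python
from h import *
s=st()
c=read_camera("wrist"); save(c,"w14.png",(0,0,640,400),1.25)
t=read_camera("top"); save(t,"t14.png",(200,90,480,300),2.8)
print(proj(c,(.5628,.4008,.062),s)*1.25,rel((.5628,.4008,.05),down(-.13).as_rotvec(),s))
```

```text
t 18.0 pos [0.5625 0.3994 0.1469] xyaw -0.1355 z [-0.004 -0.002 -1.   ] F [ 0.8 -0.4  0.7] op 0.093 q [0.54 0.4  1.25 0.   1.49 2.25]
[397.13801625 250.33812248] [ 0.001  -0.0034  0.1938  0.0018  0.0023 -0.0035]
```

View pics/w14.png

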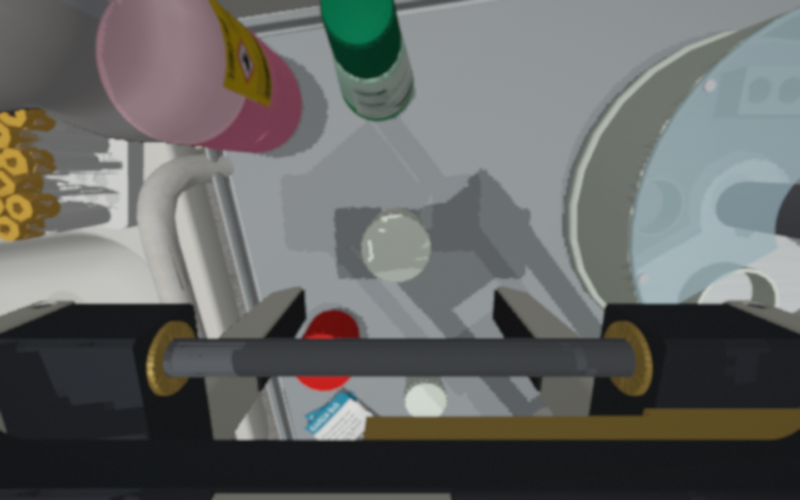

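View pics/t14.png

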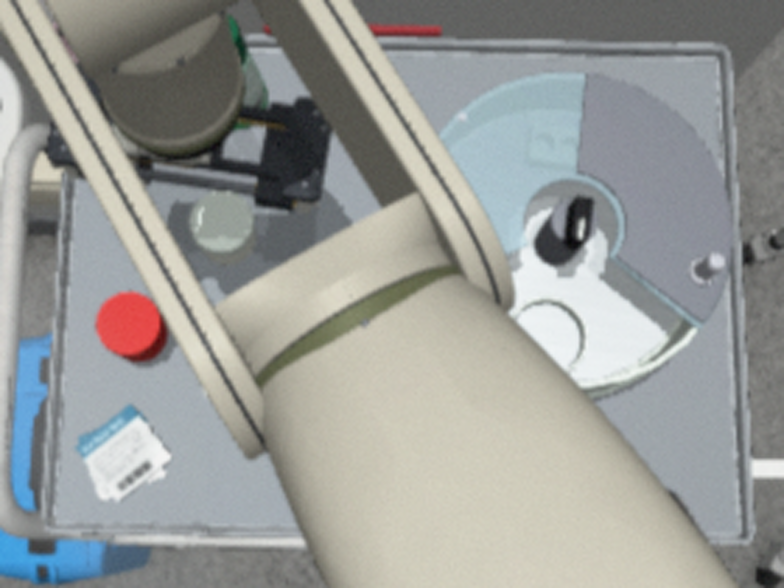

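>>> {"op": "jog_arm", "data": {
  "motion": [1, 0.003, -0.003, 0.08, 0, 0, 0, 1, 0.003, -0.003, 0.16, 0, 0, 0, 1, 0.003, -0.003, 0.23, 0, 0, 0, 1, 0.003, -0.003, 0.27, 0, 0, 0, 1, 0.003, -0.003, 0.284, 0, 0, 0, 1, 0.003, -0.003, 0.284, 0, 0, 0, 1, 0.003, -0.003, 0.284, 0, 0, 0]
}}

```text
t: 18.8
tool_pos: [0.5674, 0.4012, 0.0112]
orientation: [-3.132, 0.215, -0.006]
force: [0.3, -0.0, 0.1]
opening: 0.0931
```

Run:
```python
from h import *
s=st()
c=read_camera("side"); save(c,"s15.png",(300,130,440,250),5)
print(rel((.5632,.4008,.004),down(-.13).as_rotvec(),s))
```

```text
t 18.8 pos [0.5674 0.4012 0.0112] xyaw -0.1373 z [ 0.004  0.002 -1.   ] F [ 0.3 -0.   0.1] op 0.0931 q [0.54 0.51 1.36 0.   1.26 2.25]
[-0.0082  0.002   0.0144 -0.0018 -0.0022 -0.0046]
```

View pics/s15.png

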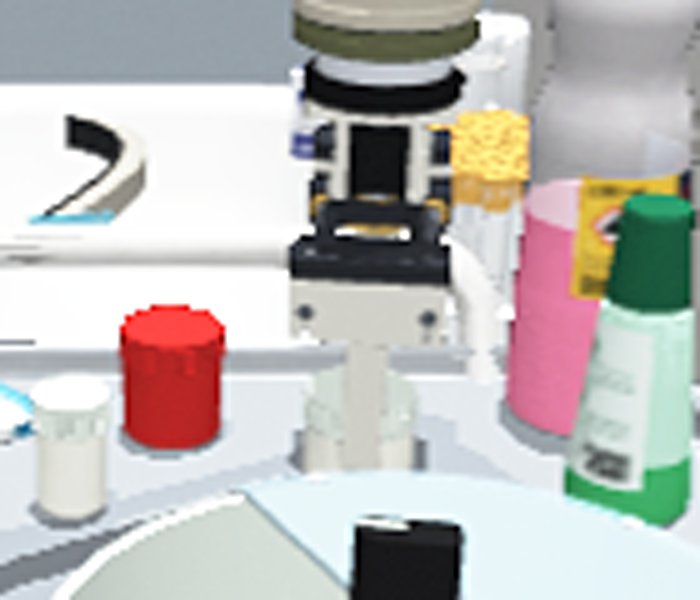

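>>> {"op": "jog_arm", "data": {
  "motion": [1, -0.006, 0.001, 0.01, -0.002, -0.002, 0, 0.8, -0.007, 0.001, 0.014, -0.002, -0.002, 0, 0.6, -0.007, 0.001, 0.014, -0.002, -0.002, 0, 0.4, -0.007, 0.001, 0.014, -0.002, -0.002, 0, 0.4, -0.007, 0.001, 0.014, -0.002, -0.002, 0, 0.4, -0.007, 0.001, 0.014, -0.002, -0.002, 0, 0.4, -0.007, 0.001, 0.014, -0.002, -0.002, 0]
}}

```text
t: 19.55
tool_pos: [0.564, 0.4015, 0.0044]
orientation: [3.134, -0.215, 0.001]
force: [0.4, -0.1, 0.0]
opening: 0.0553
```

Run:
```python
from h import *
s=st()
```

```text
t 19.55 pos [0.564  0.4015 0.0044] xyaw -0.1371 z [ 0.001 -0.    -1.   ] F [ 0.4 -0.1  0. ] op 0.0553 q [ 0.54  0.52  1.37 -0.    1.26  2.25]
```

>>> {"op": "jog_arm", "data": {
  "motion": [0.3, 0, 0, 0, 0, 0, 0, 0.3, 0, 0, -0.01, 0, 0, 0, 0.3, 0, 0, -0.03, 0, 0, 0, 0.3, 0, 0, -0.06, 0, 0, 0, 0.3, 0, 0, -0.06, 0, 0, 0]
}}

```text
t: 20.05
tool_pos: [0.5662, 0.4028, 0.0386]
orientation: [-3.131, 0.215, -0.008]
force: [0.4, 0.6, -1.2]
opening: 0.0555
```

Run:
```python
from h import *
s=st()
c=read_camera("side"); save(c,"s16.png",(300,130,440,250),5)
c=read_camera("wrist"); save(c,"w16.png",(0,0,640,400),1.25)
```

```text
t 20.05 pos [0.5662 0.4028 0.0386] xyaw -0.1371 z [ 0.005  0.003 -1.   ] F [ 0.4  0.6 -1.2] op 0.0555 q [ 0.54  0.48  1.35 -0.    1.31  2.25]
```

View pics/s16.png

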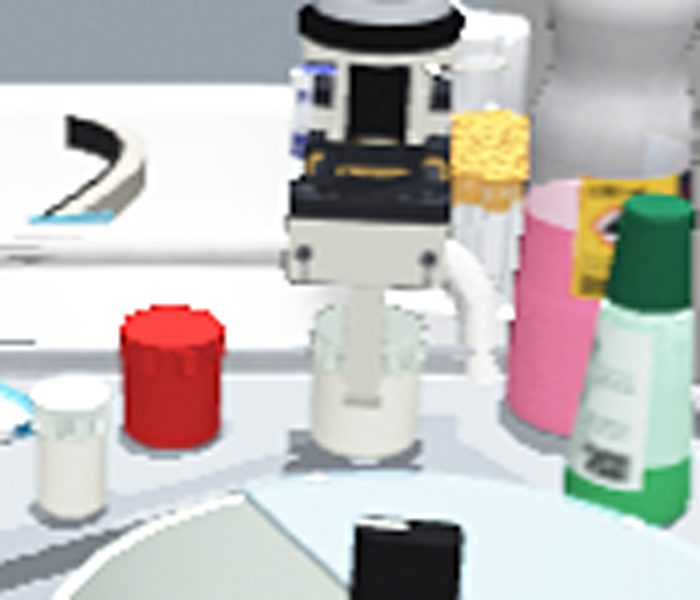

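View pics/w16.png

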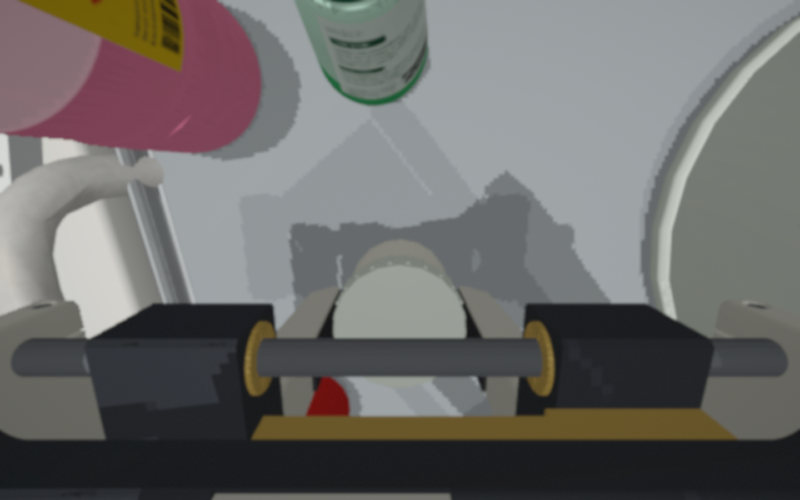

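Run:
```python
from h import *
s=st()
print(rel((.566,.403,.2),down(-.135).as_rotvec(),s),rel((.385,.12,.25),down(-.135).as_rotvec(),s))
```

```text
t 20.15 pos [0.5649 0.4021 0.036 ] xyaw -0.137 z [ 0.003  0.001 -1.   ] F [-0.2  0.6 -1.2] op 0.0557 q [ 0.54  0.48  1.35 -0.    1.3   2.25]
[ 0.0028 -0.0027 -0.328  -0.001  -0.0017 -0.0013] [-0.2782  0.6073 -0.4298 -0.001  -0.0017 -0.0013]
```

>>> {"op": "jog_arm", "data": {
  "motion": [0.3, 0, 0, -0.05, 0, 0, 0, 0.3, 0, 0, -0.13, 0, 0, 0, 0.3, 0, 0, -0.22, 0, 0, 0, 0.3, -0.02, 0.04, -0.3, 0, 0, 0, 0.3, -0.05, 0.11, -0.36, 0, 0, 0, 0.3, -0.09, 0.19, -0.4, 0, 0, 0, 0.3, -0.13, 0.27, -0.42, 0, 0, 0, 0.3, -0.16, 0.35, -0.43, 0, 0, 0]
}}

```text
t: 20.95
tool_pos: [0.4603, 0.2385, 0.2518]
orientation: [-3.132, 0.214, -0.007]
force: [0.4, -0.6, -0.2]
opening: 0.0558
```

>>> {"op": "jog_arm", "data": {
  "motion": [0.3, -0.04, 0.07, 0, 0, 0, 0, 0.3, -0.07, 0.14, 0, 0, 0, 0, 0.3, -0.1, 0.2, 0, 0, 0, 0, 0.3, -0.12, 0.24, 0, 0, 0, 0, 0.3, -0.12, 0.26, 0, 0, 0, 0, 0.3, -0.12, 0.26, 0, 0, 0, 0, 0.3, -0.12, 0.26, 0, 0, 0, 0]
}}

```text
t: 21.65
tool_pos: [0.3836, 0.1182, 0.2511]
orientation: [-3.131, 0.215, -0.007]
force: [0.4, -0.2, -1.1]
opening: 0.0559
```

Run:
```python
from h import *
s=st()
c=read_camera("wrist"); save(c,"w17.png",(0,0,640,400),1.25); np.savez("w17.npz",p=s["tool_pos"],o=s["orientation"],f=c["frame"])
cv2.imwrite("pics/w17z.png",cv2.resize(c["frame"][0:200,180:440,::-1],None,fx=3,fy=3,interpolation=cv2.INTER_CUBIC))
t=read_camera("top"); save(t,"t17.png",(330,110,470,240),5)
```

```text
t 21.65 pos [0.3836 0.1182 0.2511] xyaw -0.137 z [ 0.005  0.002 -1.   ] F [ 0.4 -0.2 -1.1] op 0.0559 q [ 0.17 -0.45  1.9   0.    1.69  1.88]
```

View pics/w17.png

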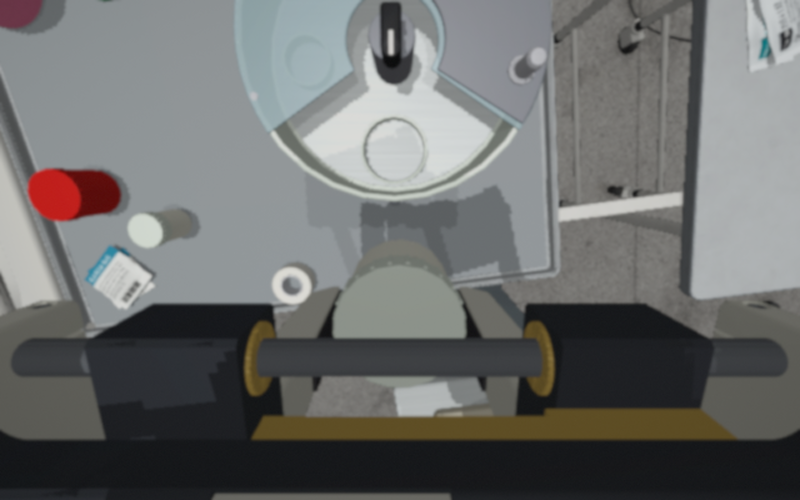

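View pics/w17z.png

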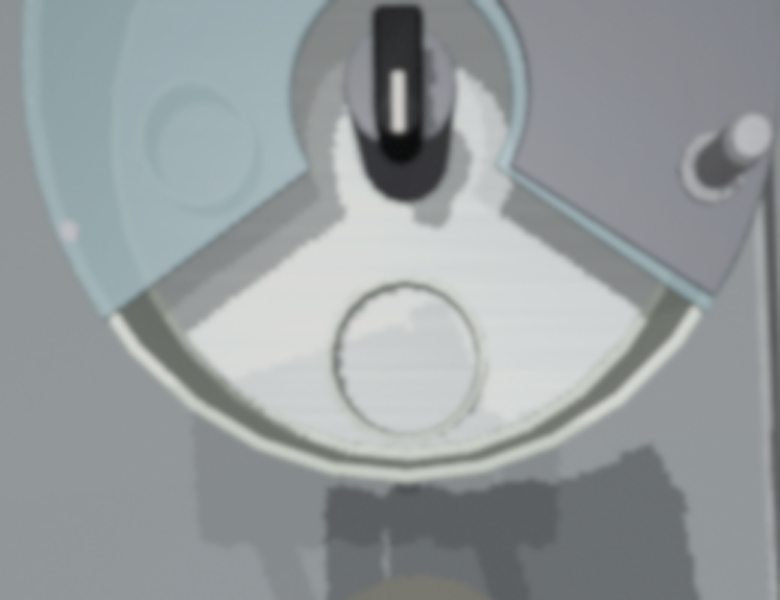

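View pics/t17.png

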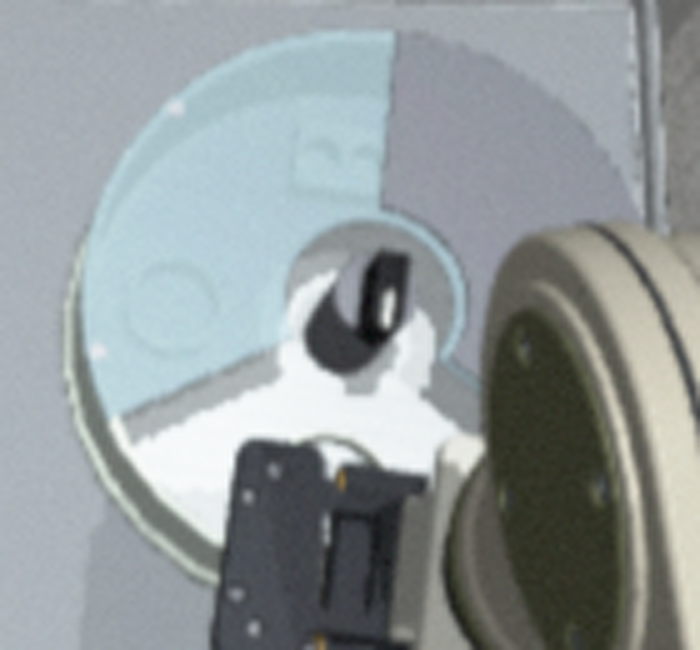

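```bash
cat > m5.py <<'E'
from h import *
c=read_camera("wrist"); Z=np.load("w17.npz"); s={"tool_pos":Z["p"],"orientation":Z["o"]}
t=lambda x,y:(180+x/3-.33,y/3-.33)
W=lambda p,z:ray(c,*t(*p),z,s)[:2]
A=lambda v:np.degrees(np.arctan2(v[1],v[0]))%360
L1,L2=W((306,172),.101),W((110,313),.101); R1,R2=W((500,172),.101),W((703,303),.101)
dl=L2-L1;dr=R2-R1
k=np.linalg.solve(np.c_[dl,-dr],R1-L1); ax=L1+dl*k[0]
print("axis",ax,A(dl),A(dr))
w=W((408.5,360),.05); print("well",w)
for a in (ax,np.array([.5545,.0992])): print("well ang",A(w-a),np.hypot(*(w-a)),"rib",A(W((407,487),.07)-a))
sn={"tool_pos":s["tool_pos"],"orientation":s["orientation"]}
# pot in tool coords
p=ray(c,399/1.25,325/1.25,s["tool_pos"][2]+.062-.0044,s); print("pot",p,R.from_rotvec(s["orientation"]).inv().apply(p-s["tool_pos"]))
for tz in (.16,.06,.0324): print(rel((w[0],w[1],tz),down(-.13).as_rotvec()))
E
python3 m5.py
```

```text
axis [0.55401104 0.10293571] 114.88585974450555 231.85621316441248
well [0.46824137 0.11185804]
well ang 174.06107533698167 0.08623250100889215 rib 173.10825523143768
well ang 171.65170429987472 0.08718243434265141 rib 171.63079888966223
pot [0.38504684 0.11787083 0.3086553 ] [ 1.73709271e-03 -8.86914932e-05 -5.75927679e-02]
[ 0.1692 -0.0094  0.1824 -0.0017 -0.0024 -0.0036]
[ 0.1685 -0.0089  0.3824 -0.0017 -0.0024 -0.0036]
[ 0.1683 -0.0087  0.4376 -0.0017 -0.0024 -0.0036]
```

>>> {"op": "jog_arm", "data": {
  "motion": [0.3, 0.04, -0.003, 0.03, 0, 0, 0, 0.3, 0.09, -0.006, 0.08, 0, 0, 0, 0.3, 0.14, -0.009, 0.14, -0.001, -0.001, 0, 0.3, 0.167, -0.009, 0.2, -0.002, -0.002, 0, 0.3, 0.167, -0.009, 0.23, -0.002, -0.002, 0, 0.3, 0.167, -0.009, 0.23, -0.002, -0.002, 0, 0.3, 0.167, -0.009, 0.23, -0.002, -0.002, 0, 0.3, 0.167, -0.009, 0.23, -0.002, -0.002, 0]
}}

```text
t: 22.6
tool_pos: [0.468, 0.1123, 0.1382]
orientation: [-3.134, 0.212, -0.005]
force: [0.3, -0.4, -0.8]
opening: 0.0556
```

Run:
```python
from h import *
s=st()
for z in (.07,.045,.0324): print(rel((.467,.112,z),down(-.135).as_rotvec(),s))
c=read_camera("wrist"); save(c,"w18.png",(0,0,640,400),1.25)
c=read_camera("side"); save(c,"s18.png",(260,120,440,320),3.2)
```

```text
t 22.6 pos [0.468  0.1123 0.1382] xyaw -0.1351 z [ 0.003 -0.    -1.   ] F [ 0.3 -0.4 -0.8] op 0.0556 q [ 0.13 -0.17  1.88 -0.    1.43  1.84]
[-0.0023  0.001   0.1364 -0.0002 -0.0022 -0.    ]
[-0.0025  0.001   0.1864 -0.0002 -0.0022 -0.    ]
[-2.600e-03  1.000e-03  2.116e-01 -2.000e-04 -2.200e-03 -0.000e+00]
```

View pics/w18.png

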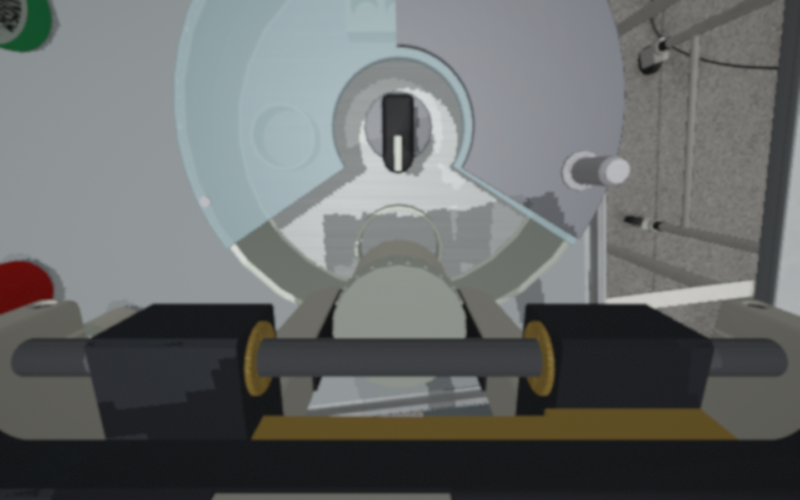

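View pics/s18.png

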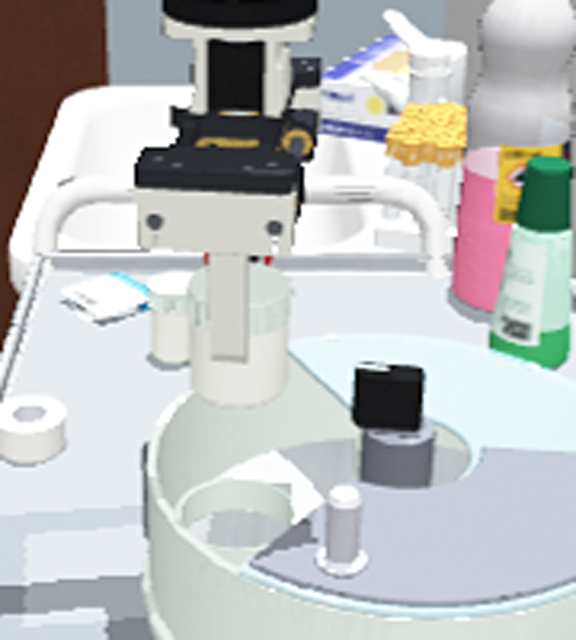

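Run:
```python
from h import *
c=read_camera("side"); s=read_state()
g=lambda p:(proj(c,p)-[260,120])*3.2
for x in (.464,.4674,.471): print(x,"well",g((x,.1118,.05)),"potbase",g((x,.1123,s["tool_pos"][2]-.0044)),"pottop",g((x,.1123,s["tool_pos"][2]+.0576)))
f=c["frame"][200:300,300:370]; cv2.imwrite("pics/s18z.png",cv2.resize(f[:,:,::-1],None,fx=8,fy=5.9,interpolation=cv2.INTER_CUBIC))
```

```text
0.464 well [230.18017073 510.34443986] potbase [230.95318973 383.03433436] pottop [231.58022366 280.36382705]
0.4674 well [236.11337919 510.3768895 ] potbase [237.17871618 383.06314664] pottop [238.04537074 280.38936314]
0.471 well [242.3961069  510.41125072] potbase [243.77100823 383.09365635] pottop [244.89142255 280.41640372]
```

View pics/s18z.png

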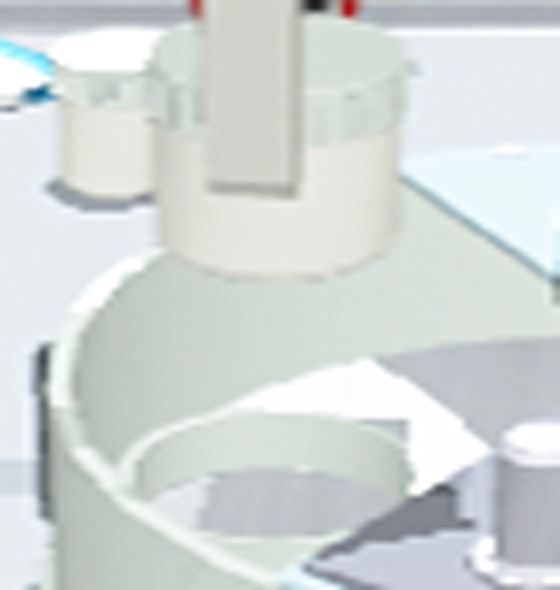

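>>> {"op": "jog_arm", "data": {
  "motion": [0.3, -0.004, 0.001, 0.03, 0, -0.002, 0, 0.3, -0.004, 0.001, 0.08, 0, -0.002, 0, 0.3, -0.004, 0.001, 0.12, 0, -0.002, 0, 0.3, -0.004, 0.001, 0.145, 0, -0.002, 0, 0.3, -0.004, 0.001, 0.16, 0, -0.002, 0, 0.3, -0.004, 0.001, 0.16, 0, -0.002, 0]
}}

```text
t: 23.35
tool_pos: [0.4654, 0.1118, 0.0568]
orientation: [3.134, -0.213, -0.003]
force: [-0.8, 0.3, -0.5]
opening: 0.0553
```

Run:
```python
from h import *
s=st()
for z in (.045,.0324): print(rel((.466,.112,z),down(-.135).as_rotvec(),s))
c=read_camera("side"); f=c["frame"][200:300,300:370]; cv2.imwrite("pics/s19z.png",cv2.resize(f[:,:,::-1],None,fx=8,fy=5.9,interpolation=cv2.INTER_CUBIC))
```

```text
t 23.35 pos [0.4654 0.1118 0.0568] xyaw -0.1354 z [-0.002  0.    -1.   ] F [-0.8  0.3 -0.5] op 0.0553 q [ 0.13 -0.09  1.96  0.    1.27  1.83]
[ 0.0012 -0.0006  0.0237  0.0001  0.001  -0.0003]
[ 0.0013 -0.0006  0.0489  0.0001  0.001  -0.0003]
```

View pics/s19z.png

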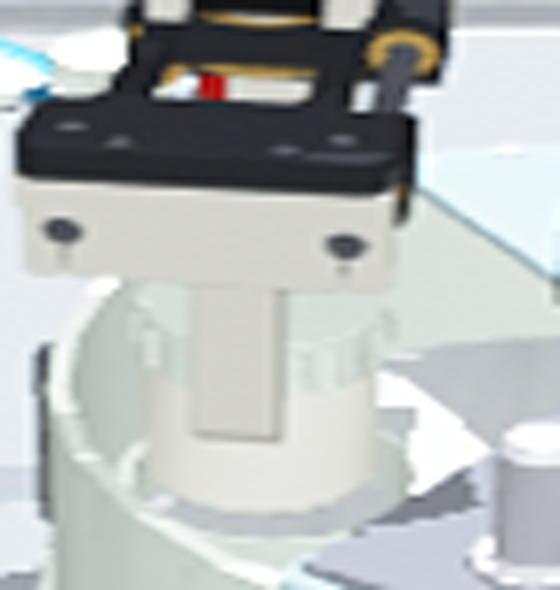

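>>> {"op": "jog_arm", "data": {
  "motion": [0.3, 0.001, -0.001, 0.012, 0, 0.001, 0, 0.3, 0.001, -0.001, 0.024, 0, 0.001, 0, 0.3, 0.001, -0.001, 0.034, 0, 0.001, 0, 0.3, 0.001, -0.001, 0.04, 0, 0.001, 0, 0.3, 0.001, -0.001, 0.042, 0, 0.001, 0, 0.3, 0.001, -0.001, 0.042, 0, 0.001, 0]
}}

```text
t: 24.0
tool_pos: [0.4665, 0.1123, 0.0367]
orientation: [-3.134, 0.213, -0.002]
force: [0.1, 0.4, -1.4]
opening: 0.056
```

Run:
```python
from h import *
s=st()
c=read_camera("side"); f=c["frame"][200:300,300:370]; cv2.imwrite("pics/s20z.png",cv2.resize(f[:,:,::-1],None,fx=8,fy=5.9,interpolation=cv2.INTER_CUBIC))
```

```text
t 24.0 pos [0.4665 0.1123 0.0367] xyaw -0.1354 z [ 0.001 -0.    -1.   ] F [ 0.1  0.4 -1.4] op 0.056 q [ 0.13 -0.06  1.98 -0.    1.23  1.84]
```

View pics/s20z.png

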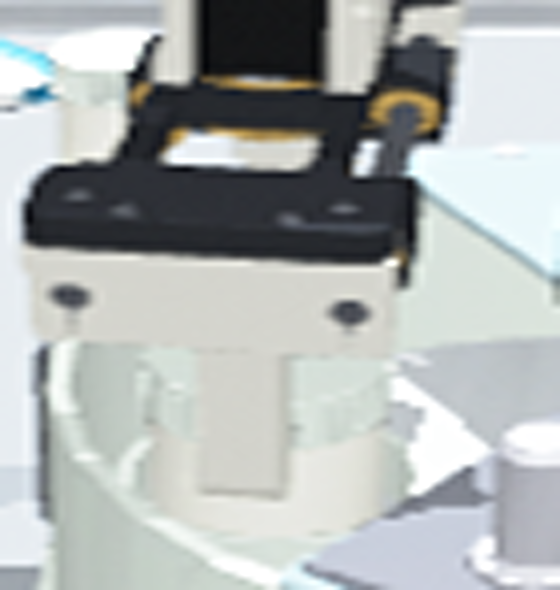

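>>> {"op": "jog_arm", "data": {
  "motion": [0.3, 0, 0, 0.003, 0, 0, 0, 0.3, 0, 0, 0.006, 0, 0, 0, 0.3, 0, 0, 0.007, 0, 0, 0, 0.3, 0, 0, 0.007, 0, 0, 0]
}}

```text
t: 24.45
tool_pos: [0.4666, 0.1123, 0.0333]
orientation: [-3.134, 0.213, -0.002]
force: [-0.5, -0.1, -1.0]
opening: 0.056
```

>>> {"op": "jog_arm", "data": {
  "motion": [0.3, 0, 0, 0.001, 0, 0, 0, 0.3, 0, 0, 0.002, 0, 0, 0, 0.3, 0, 0, 0.003, 0, 0, 0, 0.3, 0, 0, 0.003, 0, 0, 0]
}}

```text
t: 24.85
tool_pos: [0.4667, 0.1123, 0.0323]
orientation: [-3.134, 0.212, -0.002]
force: [-2.8, -0.3, 4.6]
opening: 0.0555
```

>>> {"op": "jog_arm", "data": {
  "motion": [0.65, 0, 0, 0, 0, 0, 0, 0.7, 0, 0, 0, 0, 0, 0, 0.75, 0, 0, 0, 0, 0, 0, 0.75, 0, 0, 0, 0, 0, 0, 0.75, 0, 0, -0.02, 0, 0, 0, 0.75, 0, 0, -0.05, 0, 0, 0]
}}

```text
t: 25.45
tool_pos: [0.4657, 0.1122, 0.0571]
orientation: [3.134, -0.212, -0.001]
force: [-0.1, -0.7, 0.7]
opening: 0.0697
```

Run:
```python
from h import *
s=st()
c=read_camera("side"); f=c["frame"][180:300,290:370]; cv2.imwrite("pics/s21z.png",cv2.resize(f[:,:,::-1],None,fx=8,fy=5,interpolation=cv2.INTER_CUBIC))
c=read_camera("wrist"); save(c,"w21.png",(0,0,640,400),1.25)
```

```text
t 25.45 pos [0.4657 0.1122 0.0571] xyaw -0.1354 z [-0.001 -0.    -1.   ] F [-0.1 -0.7  0.7] op 0.0697 q [ 0.13 -0.09  1.96 -0.    1.27  1.84]
```

View pics/s21z.png

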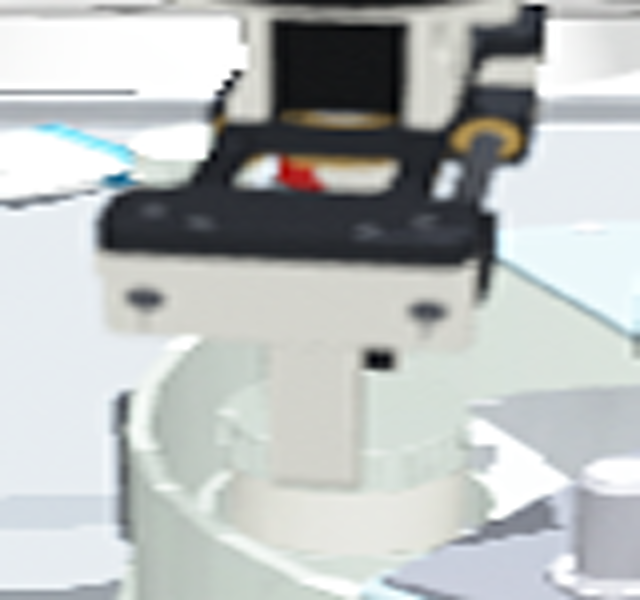

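View pics/w21.png

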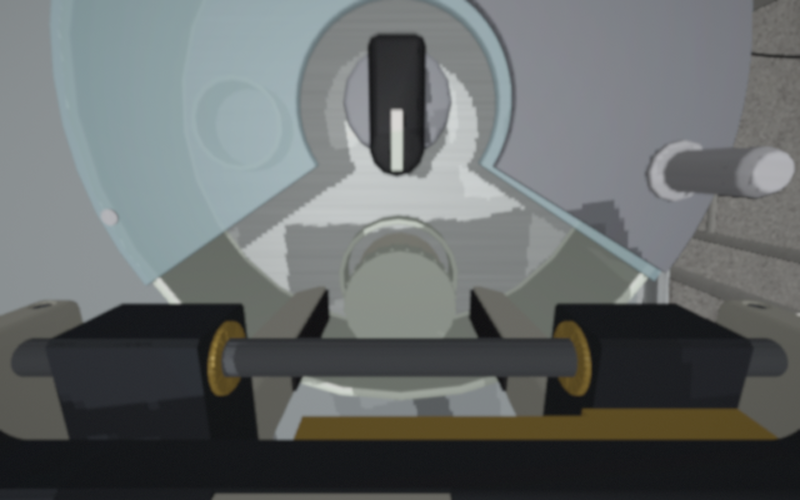

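>>> {"op": "jog_arm", "data": {
  "motion": [0.75, 0, 0, -0.06, 0, 0, 0, 0.75, 0, 0, -0.14, 0, 0, 0, 0.75, 0, 0, -0.24, 0, 0, 0, 0.6, 0, 0, -0.3, 0, 0, -0.05, 0.6, 0, 0.05, -0.3, 0, 0, -0.14, 0.6, 0, 0.12, -0.3, 0, 0, -0.23, 0.6, 0, 0.18, -0.3, 0, 0, -0.32, 0.6, 0, 0.18, -0.3, 0, 0, -0.41]
}}

```text
t: 26.35
tool_pos: [0.4554, 0.0205, 0.2098]
orientation: [3.037, 0.794, 0.008]
force: [-0.6, -0.0, 0.6]
opening: 0.056
```

Run:
```python
from h import *
s=st()
c=read_camera("wrist"); save(c,"w22.png",(0,0,640,400),1.25)
print(rel((.5145,-.0093,.15),down(.97).as_rotvec(),s), proj(c,(.5145,-.0093,.146),s)*1.25,proj(c,(.5145,-.0093,.111),s)*1.25)
```

```text
t 26.35 pos [0.4554 0.0205 0.2098] xyaw 0.5117 z [ 0.006 -0.001 -1.   ] F [-0.6 -0.   0.6] op 0.056 q [-0.07 -0.28  1.85 -0.    1.57  0.99]
[ 0.0733  0.1094  0.1204  0.0028 -0.0024 -0.2918] [474.54225623 208.53552894] [465.63403999 203.91368947]
```

View pics/w22.png

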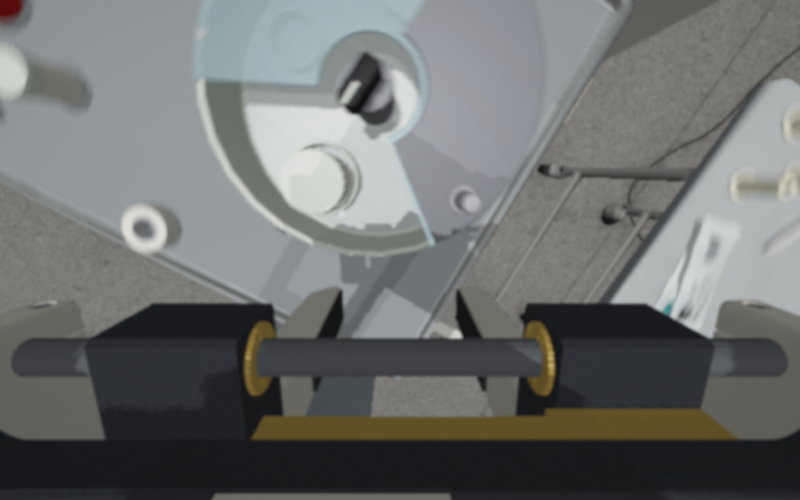

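>>> {"op": "jog_arm", "data": {
  "motion": [0.6, 0.04, 0.05, 0, 0, 0, -0.08, 0.6, 0.076, 0.106, 0.03, 0, 0, -0.16, 0.6, 0.076, 0.106, 0.06, 0, 0, -0.24, 0.6, 0.076, 0.106, 0.08, 0, 0, -0.29, 0.6, 0.076, 0.106, 0.08, 0, 0, -0.29, 0.6, 0.076, 0.106, 0.08, 0, 0, -0.29]
}}

```text
t: 27.0
tool_pos: [0.515, -0.005, 0.1701]
orientation: [2.775, 1.467, 0.008]
force: [-0.9, 0.5, -0.2]
opening: 0.0557
```

Run:
```python
from h import *
s=st()
c=read_camera("wrist"); save(c,"w23.png",(0,0,640,400),1.25)
print(rel((.5145,-.0093,.093),down(.97).as_rotvec(),s), proj(c,(.5145,-.0093,.146),s)*1.25,proj(c,(.5145,-.0093,.111),s)*1.25)
```

```text
t 27.0 pos [ 0.515  -0.005   0.1701] xyaw 0.9726 z [ 0.005  0.    -1.   ] F [-0.9  0.5 -0.2] op 0.0557 q [-0.11 -0.1   1.76  0.    1.48  0.49]
[-0.0083  0.0034  0.1542  0.0027 -0.0021  0.0017] [402.23067461 278.87431258] [401.62791288 264.61247613]
```

View pics/w23.png

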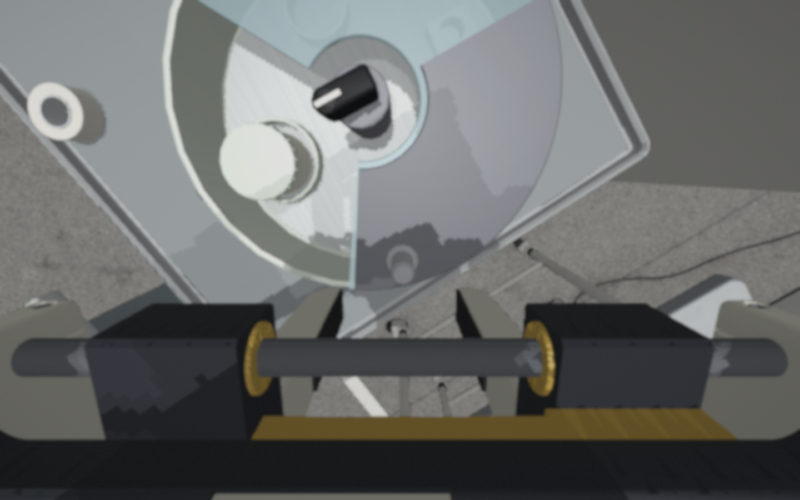

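>>> {"op": "jog_arm", "data": {
  "motion": [0.6, -0.004, 0.003, 0.06, 0, 0, 0, 0.6, -0.004, 0.003, 0.12, 0, 0, 0, 0.6, -0.004, 0.003, 0.153, 0, 0, 0, 0.4, -0.004, 0.003, 0.153, 0, 0, 0, 0.2, -0.004, 0.003, 0.153, 0, 0, 0, 0, -0.004, 0.003, 0.153, 0, 0, 0, 0, -0.004, 0.003, 0.153, 0, 0, 0, 0, -0.004, 0.003, 0.153, 0, 0, 0],
  "grip_force": 10
}}

```text
t: 27.85
tool_pos: [0.5168, -0.0076, 0.0954]
orientation: [2.774, 1.467, 0.012]
force: [0.1, -0.3, -0.5]
opening: 0.0203
```

```bash
sed -i 's/\[.5545,.099\]/[.5545,.0992]/' a2.py; python3 a2.py -5 -4 8
```

```text
t 27.85 pos [ 0.5168 -0.0076  0.0954] xyaw 0.973 z [ 0.008 -0.    -1.   ] F [ 0.1 -0.3 -0.5] op 0.0203 q [-0.11 -0.04  1.84  0.    1.33  0.48]
0.1132298357832912 -109.44558317491774
-114.4 [-0.008, -0.019, 0.004, 0.004, -0.003, 0.044]
-119.4 [-0.01, -0.039, 0.004, 0.004, -0.003, 0.089]
-124.4 [-0.011, -0.059, 0.003, 0.004, -0.003, 0.133]
-129.4 [-0.01, -0.079, 0.003, 0.004, -0.004, 0.178]
-134.4 [-0.008, -0.099, 0.003, 0.004, -0.004, 0.222]
-139.4 [-0.003, -0.118, 0.003, 0.004, -0.004, 0.267]
-144.4 [0.003, -0.137, 0.003, 0.004, -0.004, 0.311]
-149.4 [0.011, -0.156, 0.003, 0.004, -0.004, 0.356]
```

>>> {"op": "jog_arm", "data": {
  "motion": [0, -0.004, 0, 0.003, 0, 0, 0, 0, -0.006, -0.019, 0.003, 0, 0, 0.036, 0, -0.008, -0.039, 0.003, 0, 0, 0.072, 0, -0.009, -0.059, 0.003, 0, 0, 0.108, 0, -0.008, -0.079, 0.003, 0, 0, 0.144, 0, -0.006, -0.099, 0.003, 0, 0, 0.18, 0, -0.002, -0.118, 0.003, 0, 0, 0.216, 0, 0.004, -0.137, 0.003, 0, 0, 0.252]
}}

```text
t: 28.65
tool_pos: [0.462, 0.0321, 0.0947]
orientation: [3.009, 0.888, 0.016]
force: [-0.2, -2.2, 4.5]
opening: 0.0156
```

```bash
python3 a2.py -5 -3.2 8
```

```text
t 28.65 pos [0.462  0.0321 0.0947] xyaw 0.5741 z [ 0.011 -0.001 -1.   ] F [-0.2 -2.2  4.5] op 0.0156 q [-0.04 -0.19  1.98 -0.    1.34  0.96]
0.11426643275066757 -144.01838229366433
-149.0 [-0.002, -0.02, 0.002, 0.004, -0.006, 0.036]
-154.0 [-0.0, -0.04, 0.002, 0.004, -0.006, 0.071]
-159.0 [0.003, -0.06, 0.002, 0.004, -0.006, 0.107]
-164.0 [0.008, -0.079, 0.002, 0.004, -0.006, 0.142]
-169.0 [0.015, -0.098, 0.002, 0.004, -0.006, 0.178]
-174.0 [0.023, -0.116, 0.002, 0.004, -0.006, 0.213]
-179.0 [0.033, -0.134, 0.002, 0.003, -0.006, 0.249]
-184.0 [0.044, -0.15, 0.002, 0.003, -0.006, 0.284]
```

>>> {"op": "jog_arm", "data": {
  "motion": [0, -0.002, -0.02, 0, 0, 0, 0.036, 0, 0, -0.04, 0, 0, 0, 0.071, 0, 0.003, -0.06, 0, 0, 0, 0.107, 0, 0.008, -0.079, 0, 0, 0, 0.142, 0, 0.015, -0.098, 0, 0, 0, 0.178, 0, 0.023, -0.116, 0, 0, 0, 0.213, 0, 0.033, -0.134, 0, 0, 0, 0.249, 0, 0.044, -0.15, 0, 0, 0, 0.284]
}}

```text
t: 29.45
tool_pos: [0.4395, 0.1069, 0.0947]
orientation: [3.133, 0.196, 0.017]
force: [-1.8, -1.8, 2.0]
opening: 0.0154
```

```bash
python3 a2.py -5 -3 9
```

```text
t 29.45 pos [0.4395 0.1069 0.0947] xyaw 0.1253 z [ 0.011 -0.002 -1.   ] F [-1.8 -1.8  2. ] op 0.0154 q [ 0.13 -0.22  2.01 -0.    1.35  1.57]
0.11521649169602304 176.18305253333492
171.2 [0.005, -0.019, 0.002, 0.002, -0.007, 0.033]
166.2 [0.011, -0.038, 0.002, 0.002, -0.007, 0.067]
161.2 [0.019, -0.057, 0.002, 0.002, -0.007, 0.1]
156.2 [0.029, -0.074, 0.002, 0.001, -0.007, 0.133]
151.2 [0.04, -0.091, 0.002, 0.001, -0.007, 0.167]
146.2 [0.053, -0.107, 0.002, 0.001, -0.007, 0.2]
141.2 [0.066, -0.122, 0.003, 0.001, -0.007, 0.233]
136.2 [0.081, -0.135, 0.003, 0.001, -0.007, 0.267]
131.2 [0.098, -0.147, 0.003, 0.0, -0.007, 0.3]
```

>>> {"op": "jog_arm", "data": {
  "motion": [0, 0.005, -0.019, 0, 0, 0, 0.033, 0, 0.011, -0.038, 0, 0, 0, 0.067, 0, 0.019, -0.057, 0, 0, 0, 0.1, 0, 0.029, -0.074, 0, 0, 0, 0.133, 0, 0.04, -0.091, 0, 0, 0, 0.167, 0, 0.053, -0.107, 0, 0, 0, 0.2, 0, 0.066, -0.122, 0, 0, 0, 0.233, 0, 0.081, -0.135, 0, 0, 0, 0.267]
}}

```text
t: 30.25
tool_pos: [0.4708, 0.179, 0.0946]
orientation: [3.106, -0.464, 0.015]
force: [-2.9, -2.1, -0.6]
opening: 0.0155
```

```bash
python3 a2.py -2 -1 5
```

```text
t 30.25 pos [0.4708 0.179  0.0946] xyaw -0.2964 z [ 0.009 -0.002 -1.   ] F [-2.9 -2.1 -0.6] op 0.0155 q [ 0.27 -0.07  1.87 -0.    1.33  2.13]
0.11566035503480958 136.3722530274019
134.4 [0.005, -0.006, 0.002, -0.0, -0.006, 0.011]
132.4 [0.009, -0.014, 0.002, -0.0, -0.006, 0.022]
130.4 [0.013, -0.02, 0.002, -0.0, -0.006, 0.033]
128.4 [0.018, -0.027, 0.002, -0.0, -0.006, 0.044]
126.4 [0.022, -0.034, 0.002, -0.0, -0.006, 0.056]
```

>>> {"op": "jog_arm", "data": {
  "motion": [0, 0.005, -0.006, 0, 0, 0, 0.011, 0, 0.009, -0.014, 0, 0, 0, 0.022, 0, 0.013, -0.02, 0, 0, 0, 0.033, 0, 0.016, -0.025, 0, 0, 0, 0.04, 0, 0.016, -0.025, 0, 0, 0, 0.04]
}}

```text
t: 30.75
tool_pos: [0.4821, 0.189, 0.0946]
orientation: [3.091, -0.561, 0.015]
force: [-3.3, 4.2, 0.6]
opening: 0.0158
```

```bash
python3 a2.py -2 -1 3
```

```text
t 30.75 pos [0.4821 0.189  0.0946] xyaw -0.3593 z [ 0.009 -0.002 -1.   ] F [-3.3  4.2  0.6] op 0.0158 q [ 0.28 -0.03  1.84 -0.    1.33  2.21]
0.11539317204876019 128.8874090151727
126.9 [0.005, -0.006, 0.002, -0.001, -0.006, 0.011]
124.9 [0.009, -0.013, 0.002, -0.001, -0.006, 0.022]
122.9 [0.014, -0.02, 0.002, -0.001, -0.006, 0.033]
```

>>> {"op": "jog_arm", "data": {
  "motion": [0, 0.004, -0.006, 0, 0, 0, 0.008, 0, 0.006, -0.009, 0, 0, 0, 0.01, 0, 0.006, -0.009, 0, 0, 0, 0.01, 0, 0.006, -0.009, 0, 0, 0, 0.01]
}}

```text
t: 31.15
tool_pos: [0.4837, 0.1889, 0.0939]
orientation: [3.08, -0.585, 0.007]
force: [-15.3, -12.0, 10.7]
opening: 0.0155
```

```bash
python3 a2.py -2 -1 3
```

```text
t 31.15 pos [0.4837 0.1889 0.0939] xyaw -0.3753 z [ 0.003 -0.008 -1.   ] F [-15.3 -12.   10.7] op 0.0155 q [ 0.28 -0.02  1.82 -0.01  1.34  2.23]
0.11425347186919949 128.27751331004634
126.3 [0.003, -0.008, 0.001, 0.004, -0.004, 0.011]
124.3 [0.007, -0.014, 0.001, 0.004, -0.004, 0.022]
122.3 [0.012, -0.021, 0.001, 0.004, -0.004, 0.033]
```

>>> {"op": "jog_arm", "data": {
  "motion": [0.2, 0, 0, 0, 0, 0, 0, 0.4, 0, 0, 0, 0, 0, 0, 0.6, 0, 0, 0, 0, 0, 0, 0.6, 0, 0, 0, 0, 0, 0, 0.6, 0, 0, -0.05, 0, 0, 0, 0.6, 0, 0, -0.13, 0, 0, 0, 0.6, 0, 0, -0.22, 0, 0, 0, 0.6, -0.08, 0, -0.26, 0, 0, 0]
}}

```text
t: 31.95
tool_pos: [0.4499, 0.2041, 0.2283]
orientation: [3.081, -0.589, 0.017]
force: [-0.4, 1.2, 0.7]
opening: 0.0558
```

>>> {"op": "jog_arm", "data": {
  "motion": [0.6, -0.08, 0.08, 0, 0, 0, 0, 0.6, -0.1, 0.18, 0, 0, 0, 0, 0.6, -0.1, 0.28, 0, 0, 0, 0, 0.6, -0.1, 0.38, 0, 0, 0, 0, 0.6, -0.1, 0.48, 0, 0, 0, 0, 0.6, -0.1, 0.56, 0, 0, 0, 0, 0.6, -0.1, 0.56, 0, 0, 0, 0, 0.6, -0.1, 0.56, 0, 0, 0, 0]
}}

```text
t: 32.75
tool_pos: [0.3003, -0.0386, 0.2288]
orientation: [3.08, -0.597, 0.02]
force: [0.1, -0.1, 0.2]
opening: 0.0558
```

Run:
```python
from h import *
s=st()
t=read_camera("top"); save(t,"t30.png",(200,90,480,300),2.8);save(t,"t31.png",(330,110,470,240),5)
c=read_camera("side"); save(c,"s30.png",(220,160,480,380),3)
```

```text
t 32.75 pos [ 0.3003 -0.0386  0.2288] xyaw -0.3827 z [ 0.012 -0.006 -1.   ] F [ 0.1 -0.1  0.2] op 0.0558 q [-0.29 -0.78  2.15 -0.    1.77  1.66]
```

View pics/t30.png

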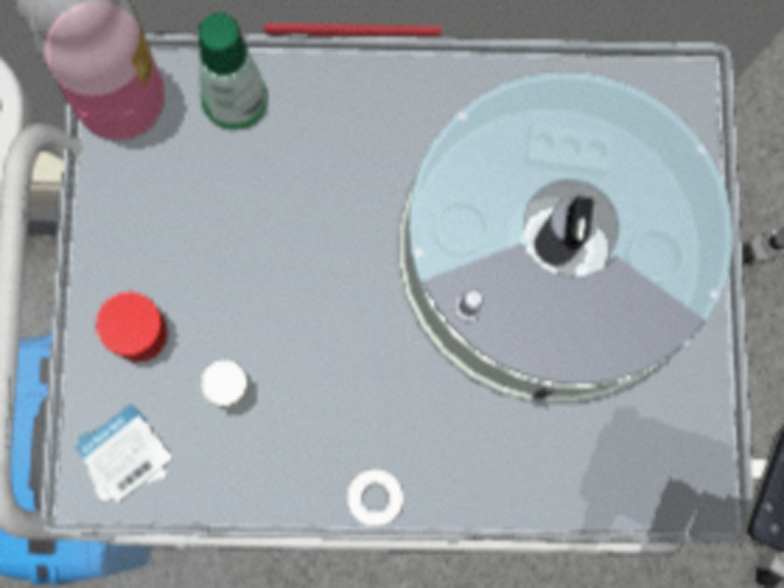

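View pics/t31.png

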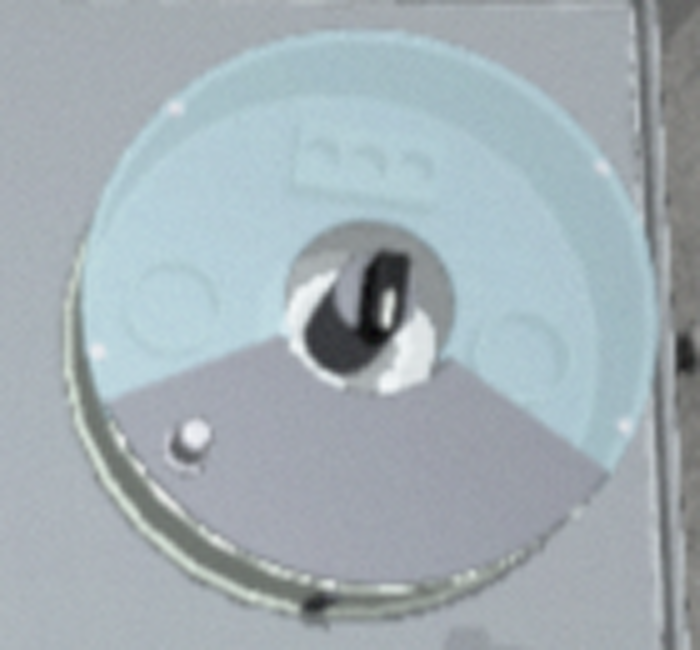

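View pics/s30.png

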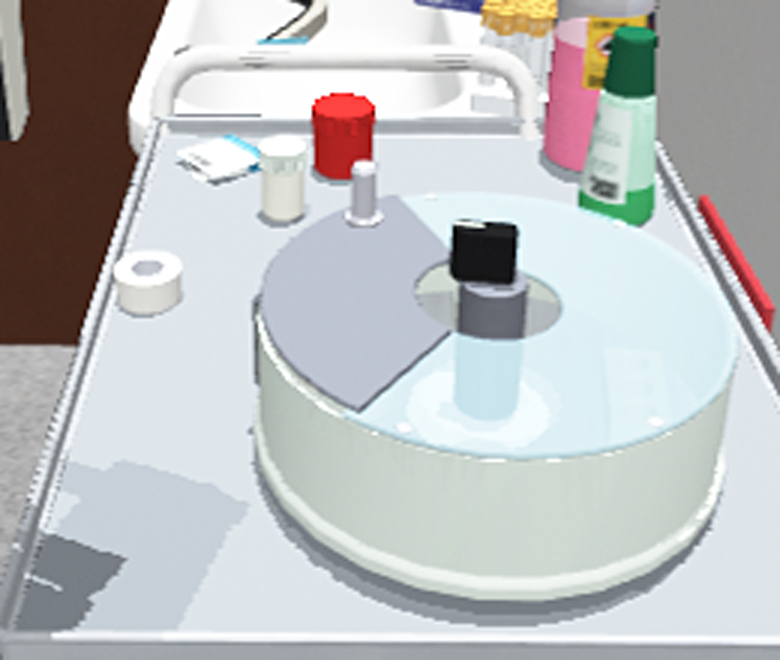

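Run:
```python
from h import *
c=read_camera("top"); t=lambda x,y:(330+x/5-.4,110+y/5-.4)
A=lambda v:np.degrees(np.arctan2(v[1],v[0]))%360
ax=np.array([.5545,.0992])
print("post",A(ray(c,*t(196,435),.146)[:2]-ax))
a,b=ray(c,*t(170,308),.05)[:2],ray(c,*t(521,350),.05)[:2]; print("wells line -> nose",(A(a-b)+90)%360,a,b,(a+b)/2)
q=lambda x,y:(200+x/2.8-.4,90+y/2.8-.4)
print("narrow",ray(c,*q(224,384),.062),"tape",ray(c,*q(376,497),.025)); st()
```

```text
post 129.78940577981163
wells line -> nose 173.97686054301016 [0.56251495 0.19047118] [0.5440738  0.01569435] [0.55329437 0.10308276]
narrow [0.41831483 0.39395548 0.062     ] tape [0.32567092 0.26126427 0.025     ]
t 32.9 pos [ 0.3005 -0.0365  0.2285] xyaw -0.3755 z [ 0.01  -0.006 -1.   ] F [-0.1  0.3 -0.6] op 0.0558 q [-0.29 -0.78  2.15 -0.    1.77  1.66]
```

```bash
python3 -c "
from plant import *
print(close_job())"
```

```text
the job is handed in; nothing more can be done
None
```

The job is done as asked, in the order asked, and handed in at about 33 s of the 72 s allowed. I opened the shutter to its stop and turned the carousel by its knob until the wide well stood in mid-window. I then set the wide pot upright on the well floor, first contact about 5 N, and slid the shutter back to its closed stop.

**Last checks:**
- **Shutter:** About 20 N of push at each stop. The post moved about 121° between them, against about 120° expected. The final top view puts the post at 129.8°, against about 129.2° for closed.
- **Carousel:** The well lined up with the outside rib in the view just before placing. The individual readings did not fully agree. The final line through the two narrow wells suggests it is 1–2° past the middle, and one earlier wrist-camera reading had it 2–3° short. I take it as within about 2°.
- **Pot:** It stood upright in the well after release. The shutter now covers it, so I could not look at it again after closing.
- **Bystanders:** The narrow pot and tape roll are where they started, to within 1 mm.

**Disagreements and failures:**
- **First grasp:** It closed above the shutter post, because the fingertips sit about 26 mm above the reported TCP. I allowed for that in every later move.
- **Carousel nudge:** I regripped the knob once to correct the angle by about 2.5°.

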